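# Hold the guard of a test sled open at the green mark

## Robot

A 7-joint arm with a two-finger parallel gripper is mounted at the origin on the work surface. World frame = base frame: x ahead of the robot, y to its left, z up, the work surface at z = 0. Lengths are in m, angles in rad, forces in N, time in s.
With the tool pointing down it reaches from about 0.425 to 0.925 m from the base axis. Payload 6.8 kg.
Tool frame: the origin (TCP) lies on the front face of the gripper's body, between the roots of the fingers; the fingertips stand 73 mm ahead of it and the grasp point (between the pads) lies 54 mm ahead of it; z points along the fingers, x is the direction in which the jaws open and shut, and the axes are right-handed (so a half turn about z gives the same grasp; the last joint's range is limited). The gripper opens to 85 mm and grips with 20 to 120 N. Pads are 22 mm wide; open, the fingers measure 114 mm over their backs; the gripper's body (76 mm by 85 mm) begins 54 mm behind the grasp point. The pads swing forward as they close: fully open they stand 13 mm farther back than shut.
Start: joints at [1.239, 0.477, 0.022, 1.555, -0.011, 1.109, -0.083], TCP at [0.15, -0.658, 0.304] pointing down, gripper open.
Joint ranges: [-2.96, 2.96], [-0.34, 2.1], [-1.41, 1.46], [0.24, 2.44], [-1.37, 4.51], [0.17, 1.92], [-2.96, 2.96]. Speed limits (rad/s): [2.39, 2.39, 3.14, 3.14, 3.14, 3.14, 3.14].

## Interface

Orientations are given as a unit quaternion [w, x, y, z].
In Python, from station import get_obs, read_camera, hand_in gives the robot as it stands. The module is installed in compiled form; this text tells all that it offers.
- The arm moves only by the shell command python3 -m creep 'ROWS' [FORCE]. ROWS is JSON, a list that holds one entry, the list of rows, each a list of 7 numbers: the turn, a rotation vector about the tool's x, y, z in rad, then the shift along the tool's x, y, z in m, then the finger opening in m, from 0 to 0.0854. A call has 1 to 20 rows; each row shifts and turns the pose as measured when the row begins, along the tool's axes as they then stand; what a row does not reach is not made up. A row lasts 1/12 s, in which the tool goes at most 41.7 mm and 7.16 degrees, less where a joint would pass 70% of its speed; a pose out of reach is approached as far as the arm can. A call is refused whole if a number of a shift passes 0.0417 or a number of a turn 0.125, either way. A call with a gripper value outside its range is refused whole. The fingers move at their own pace and stop on an object; FORCE is the grip in N (left out, the last holds). Time passes only in rows, so rows that do not move let the fingers close. It gives the time, the measured TCP pose, the force and the opening at its end, in the units of the state.
- get_obs(): the state, without advancing time (a new reading comes with each control period).
- read_camera(name): name is "scene" or "top" or "wrist"; returns a dict with "color" (400x640x3 uint8, red, green, blue), "range_z" (400x640 float32, m along the optical axis (not along the pixel's ray), 0 where there is no reading), "fovy" (degrees; the focal length in pixels is half the picture's height over the tangent of half this angle, whatever the lens; pixels are square), "cx", "cy" (the principal point, pixels), "rvec" (rotation vector, rad) and "tvec" (3), from world to camera coordinates, as OpenCV has them. Camera axes: x right, y down, z forward; pixel columns grow to the right and rows downward; lengths in m; the calibration is good to about 2 mm. A picture is of the moment at which its call begins.
- hand_in(): hands the job in, once; it reports no verdict.
The state is a dict: "t": time; "q": joint angles; "joint_vel": joint speeds; "joint_torque": joint torques, N m; "eef_pos": TCP position; "tool_rot": TCP orientation; "contact_force": force on the tool from outside, world axes, zero at the start; "torque": the same for the moment, N m; "gripper_width": opening from 0.0 (shut) to 1.0 (fully open).
Only numpy, scipy, OpenCV 4.12 (cv2) and the standard library are available. Lean on these libraries where they do the work, as an engineer would, in place of code of your own. Each camera call takes 0.05 s, during which the arm holds its last target.

## Task

On the test fixture, swing the red clamp lever about a quarter turn out towards the robot to free the blue sled, slide the sled by its bare metal post until its red pointer is over the yellow tape (not the blue one), and swing the lever fully back to clamp it. Only then lift the hinged guard by its black handle until the guard's red pointer is level with the green mark on the white arc, and finish still holding it there by the handle: nothing else keeps it up. Leave the other things on the bench where they are.

Things in the scene. Friction and masses are not known exactly. Their poses are not given: they have to be found in the camera images.
- rail: fixed dark grey base plate of the fixture, 280 (x) x 480 (y) x 12 mm, with two steel rails along its y. Origin on the table, 10 mm behind (towards -x of) the plate's centre; z up. The fixture stands anywhere within some cm and up to 12 degrees of yaw; at yaw 0 its x points away from the robot. All directions below are in this frame; the sled does not turn, so its axes are the same
- sled (a joint): position of the blue sled along the rails' +y, m, -0.11 to 0.11 (stops). The sled's deck is 220 x 220 mm, its top 60 mm above the table. Free, it needs about 7 N to slide; clamped by the lever, about 40 N. It stays where it is left
- sled_pointer (a point): foot of the sled's red pointer, a 4 mm wide upright tongue at the middle of the sled's far (+x) edge, 18 mm above the table, just above the tapes
- yellow_tape: strip of yellow tape across the far edge of the base plate, 12 mm wide along y, 42 mm along x: the place for the pointer. Origin on the middle line of the rails (126 mm in -x of the strip), same axes as rail
- yellow_tape_mark (a point): centre of the yellow tape, 13 mm above the table; the pointer is over it when both have the same y in the rail's frame
- blue_tape: the same strip in blue, a mark for another job: not used. It and the yellow one change places
- post_grip (a point): grip point on the bare metal post, an upright aluminium cylinder of 20 mm diameter fixed on the near (-x) part of the sled's deck, 60 to 135 mm above the table; this point lies on its axis, 120 mm above the table
- lever (a joint): angle of the red clamp lever about its upright axis, rad: 0 = clamped, at its stop, lever pointing along +y; it grows counterclockwise from above; the brake is off from 0.4 on; 1.5 = stop, lever pointing out along -x to the robot. Fully out for this job means beyond 1.0. It turns with 0.1 to 0.25 Nm and stays where it is left
- lever_pivot (a point): point on the lever's upright axis, on the sled, 120 mm above the table
- lever_grip (a point): grip point on the lever's upright red pin, a freely revolving cylinder of 20 mm diameter from 80 to 135 mm above the table, 60 mm from lever_pivot; on the pin's axis, 120 mm above the table
- guard (a joint): angle of the guard about its hinge, rad: 0 = shut and level (start), grows as its near edge is lifted, stop at 1.4. It falls shut when let go. The guard is a grey-framed clear plate, 140 (from the hinge) x 160 (along the hinge) x 6 mm, 0.4 to 0.7 kg with the handle
- guard_hinge (a point): middle of the guard's hinge axis, which is parallel to y; on the sled, 105 mm above the table; the guard reaches from it towards -x
- handle: black bow handle on the guard: a round bar of 14 mm diameter, 110 mm long, parallel to the hinge, on two legs 100 mm apart, which leave 90 mm of bar free between them. Origin at the bar's middle, 125 mm from the hinge along the guard (-x when shut) and 40 mm off the guard's upper side (145 mm above the table when shut). Turns with the guard; the bar can turn between the jaws
- guard_pointer (a point): tip of the red pointer on the guard's +y side, 120 mm from the hinge axis in the plane of the guard
- index (a joint): angle of the green mark on the arc, rad: the guard's pointer is level with the mark when joint guard equals this value. Stiff, not to be moved
- green_mark (a point): middle of the green mark, a 16 mm long sleeve on the white upright arc at the guard's +y side, 120 mm from the hinge axis. The arc (10 mm wide, 100 mm in +y from the sled's middle) stands up to 220 mm above the table
- coupon: loose bystander: flat steel dog-bone coupon, 120 x 25 x 6 mm, lying in front of the fixture; origin under its centre, long axis x
- tape_roll: loose bystander: blue roll of tape lying flat, 70 mm across, 24 mm high; origin under its centre
- oil: loose bystander: amber bottle, 48 mm across, 110 mm high, standing at the +y end of the fixture; origin under its centre
- cup: loose bystander: white mug, 76 mm across plus its handle, 95 mm high; origin under its centre
- wrench: loose bystander: steel wrench lying on the table; origin under its middle
- carton: loose bystander: cardboard carton, 120 x 160 x 70 mm; origin under its centre
- weight: loose bystander: knobbed brass weight, 60 mm across, 75 mm high; origin under its centre

How it is judged:
On the way, in this order (a step that is already met when the one before it is completed fails the run):
1. the clamp lever is swung out (value of joint lever above 1 rad), for 0.1 s.
2. with the lever out, the sled's pointer is brought over the yellow tape (y of sled_pointer in the frame of yellow_tape_mark between -0.006 and 0.006 m and value of joint lever above 0.7 rad), for 0.2 s.
3. the lever is swung back and clamps the sled there (y of sled_pointer in the frame of yellow_tape_mark between -0.006 and 0.006 m and value of joint lever below 0.12 rad), for 0.2 s.
At the end, for the whole second after the job is handed in: The sled's red pointer is within 6 mm of the middle of the yellow tape, the lever is within 0.12 rad of its clamped stop, the guard's pointer is within 9 mm of the middle of the green mark (about 4 degrees), at rest, and the fingers carry the guard by its handle (more than 0.8 N) (all of step 3 and distance between guard_pointer and green_mark below 0.009 m and contact force between the fingers and handle above 0.8 N and velocity of joint guard between -0.08 and 0.08 rad/s); the arm keeps its last pose, push and grip.
It fails at once if the guard is lifted while the sled is not clamped (value of joint guard above 0.25 rad and value of joint lever above 0.3 rad).
It fails at once if a bystander (coupon, tape roll, bottle, mug, wrench, carton, weight) is pushed more than 30 mm or knocked over (distance of any of coupon, tape_roll, oil, cup, wrench, carton, weight from where it was at the start of the episode above 0.03 m or angle between any of coupon, tape_roll, oil, cup, wrench, carton, weight's own z axis and vertical above 0.5 rad).
It also fails if it takes over 72 s, if anything falls off the work surface, if the arm or the gripper's body presses on something with over 40 N, if the wrist force passes 120 N, or if a joint passes its speed limit or range.

## Working session

There is one attempt and no reset: what is moved stays moved. The work goes in short steps, Python scripts to look and compute and a shell command to move; the robot and the scene stay as the last step left them, time stands still between calls to the robot, and variables do not carry over. Pictures are saved under pics/ and viewed, and the job is handed in when it is done.

```bash
mkdir -p pics; ls; cat > h.py <<'E'
import numpy as np,cv2
from station import get_obs,read_camera
def cam(n):
    d=read_camera(n);h=d['color'].shape[0]
    f=h/2/np.tan(np.radians(d['fovy'])/2)
    d['K']=np.array([[f,0,d['cx']],[0,f,d['cy']],[0,0,1]]);d['R']=cv2.Rodrigues(np.array(d['rvec'],float))[0];d['t']=np.array(d['tvec'],float).reshape(3)
    return d
def cloud(d):
    z=d['range_z'];h,w=z.shape;u,v=np.meshgrid(np.arange(w),np.arange(h))
    K=d['K'];P=np.stack([(u-K[0,2])/K[0,0]*z,(v-K[1,2])/K[1,1]*z,z],-1)
    return (P-d['t'])@d['R']
def proj(d,X):
    X=np.atleast_2d(X);c=X@d['R'].T+d['t'];p=c@d['K'].T
    return p[:,:2]/p[:,2:]
def save(d,n): cv2.imwrite('pics/'+n,d['color'][:,:,::-1])
E
python3 - <<'E'
from h import *
for n in('scene','top','wrist'):
    d=cam(n);save(d,n+'0.png');np.savez(n+'0.npz',**d);print(n,d['K'][0,0],d['cx'],d['cy'],-d['R'].T@d['t'])
print(get_obs())
E
```

```text
pics
scene 404.8768128815278 324.01249639160136 201.28055262873923 [0.98205556 0.72047162 1.20495748]
top 500.09932718025107 329.7569768103801 198.84263632656388 [0.38180509 0.03196888 1.76016039]
wrist 281.2632256931517 316.41902486031984 197.6356051921559 [ 0.22901268 -0.63911069  0.37330869]
{'t': 0.15, 'q': array([ 1.238906  ,  0.47763071,  0.02240082,  1.55620515, -0.0114943 ,
        1.10927344, -0.0831323 ]), 'joint_vel': array([ 0.00025157, -0.00225791,  0.00053505, -0.00253437,  0.00136114,
        0.00117251,  0.00026045]), 'joint_torque': array([ 2.41409070e-03, -5.96924222e+01,  1.61009464e+00, -2.81491184e+01,
        1.26763809e-02,  6.59748723e-03,  3.06269101e-05]), 'eef_pos': array([ 0.14969498, -0.65784254,  0.3031444 ]), 'tool_rot': array([-3.81339773e-04,  7.81622682e-01, -6.23751153e-01, -5.79733643e-04]), 'contact_force': array([ 0.95336738,  0.30545004, -0.14786673]), 'torque': array([0.02001391, 0.03596821, 0.02426634]), 'gripper_width': 0.9973118583316484}
```

View pics/scene0.png

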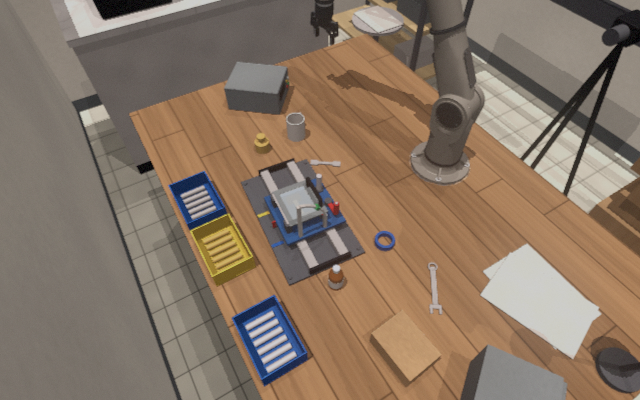

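View pics/top0.png

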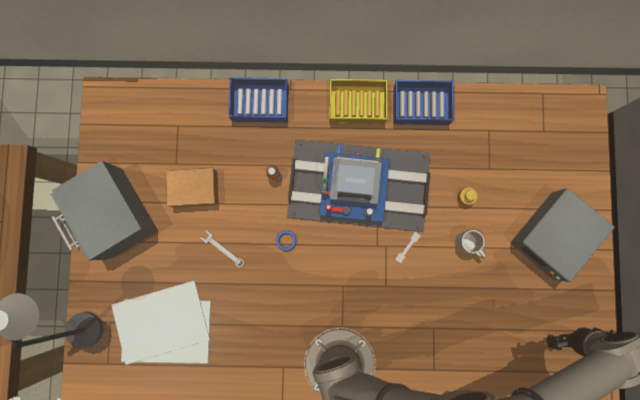

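```bash
python3 - <<'E'
from h import *
d=np.load('top0.npz');c=d['color'][130:240,280:440,::-1]
cv2.imwrite('pics/topz.png',cv2.resize(c,None,fx=5,fy=5,interpolation=cv2.INTER_CUBIC))
d=np.load('scene0.npz');c=d['color'][150:290,235:375,::-1]
cv2.imwrite('pics/scz.png',cv2.resize(c,None,fx=4.2,fy=4.2,interpolation=cv2.INTER_CUBIC))
E
```

```text
(no output)
```

View pics/topz.png

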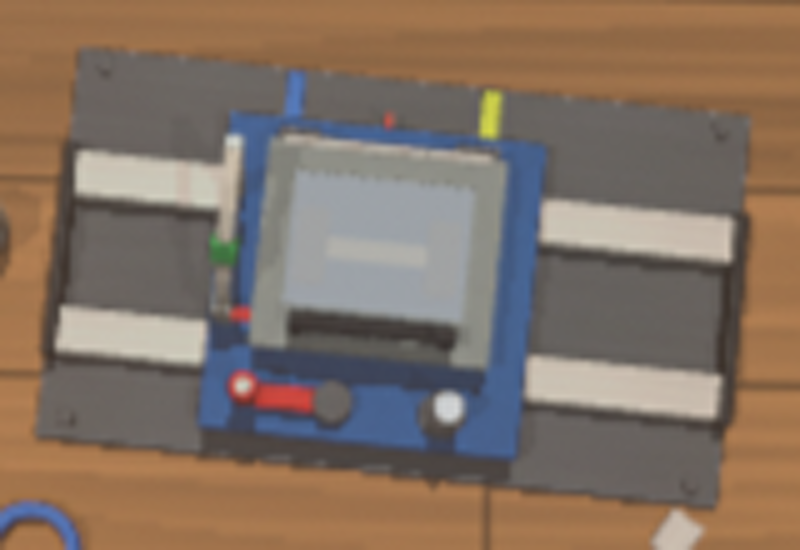

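View pics/scz.png

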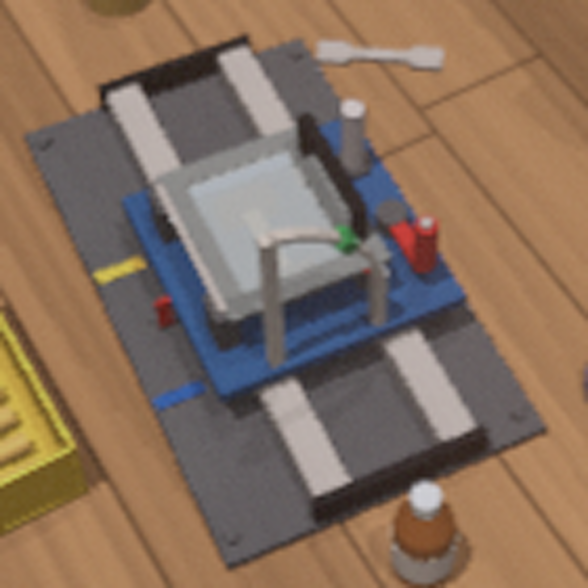

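```bash
cat >> h.py <<'E'
def bp(d,uv,z):
    K=d['K'];uv=np.atleast_2d(np.array(uv,float));r=np.c_[(uv-K[:2,2])/[K[0,0],K[1,1]],np.ones(len(uv))]@d['R']
    o=-d['R'].T@d['t'];return o+r*((z-o[2])/r[:,2])[:,None]
E
python3 - <<'E'
from h import *
d=np.load('top0.npz');Z=lambda l:(np.array(l,float)/5+[279.6,129.6])
c=bp(d,Z([(80,48),(748,117),(715,507),(37,437)]),.012);print(c.round(4))
for a,b in((0,1),(3,2),(1,2),(0,3)):
    v=c[b]-c[a];print(np.linalg.norm(v),np.degrees(np.arctan2(v[1],v[0])))
for n,p,z in(('post',(449,406),.135),('pin',(242,384),.135),('pivot',(332,402),.1),('ptr',(388,120),.04),('yel',(487,135),.0125),('blu',(294,115),.0125),('green',(223,250),.18),('gp',(240,314),.105),('bar',(372,328),.15)):
    print(n,bp(d,Z(p),z)[0].round(4))
P=cloud(d)
for n,p in(('post',(449,406)),('pin',(242,384)),('pivot',(332,402)),('ptr',(388,120)),('green',(223,250)),('bar',(372,325))):
    u,v=Z(p).round().astype(int);print(n,P[v,u].round(4))
E
```

```text
[[ 0.7758  0.1682  0.012 ]
 [ 0.7335 -0.3068  0.012 ]
 [ 0.4569 -0.2827  0.012 ]
 [ 0.4979  0.1917  0.012 ]]
0.47683907291055067 -95.08761718564254
0.4761713107290427 -94.94611986156214
0.2776762103980574 175.03430989202738
0.27885437756449544 175.17129795578558
post [ 0.5144 -0.0876  0.135 ]
pin [0.5266 0.0475 0.135 ]
pivot [ 0.5187 -0.0123  0.1   ]
ptr [ 0.7217 -0.0503  0.04  ]
yel [ 0.7175 -0.1218  0.0125]
blu [0.7297 0.0151 0.0125]
green [0.6082 0.0607 0.18  ]
gp [0.5761 0.05   0.105 ]
bar [ 0.5631 -0.0362  0.15  ]
post [ 0.5135 -0.086   0.1382]
pin [0.5275 0.0475 0.1396]
pivot [ 0.5206 -0.0129  0.0772]
ptr [ 0.7173 -0.0489  0.0552]
green [0.6052 0.0611 0.1921]
bar [ 0.5637 -0.0362  0.1504]
```

```bash
python3 - <<'E'
from h import *
for n in('scene','top'):
    d=np.load(n+'0.npz');print(n,proj(d,[get_obs()['eef_pos'],[0,0,0],[.5,-.8,.1]]).round())
d=np.load('top0.npz');P=cloud(d)
for p in((565,235),(555,342),(600,350),(105,210),(340,350),(380,370)):print(p,P[p[1],p[0]])
print(d['R'])
E
```

```text
scene [[323.  27.]
 [439. 162.]
 [240.  77.]]
top [[573. 337.]
 [340. 363.]
 [584. 220.]]
(565, 235) [ 0.44695227 -0.72790707  0.11989833]
(555, 342) [ 0.14204301 -0.58912246  0.33952916]
(600, 350) [ 0.16999869 -0.57649264  0.59907894]
(105, 210) [0.50113569 0.76552582 0.15720026]
(340, 350) [0.06877905 0.0014678  0.12471329]
(380, 370) [-0.01931441 -0.1384493  -0.00037317]
[[ 0.0168921  -0.99984698 -0.0045474 ]
 [-0.9944507  -0.01632826 -0.10392883]
 [ 0.10383867  0.00627774 -0.99457434]]
```

View pics/wrist0.png

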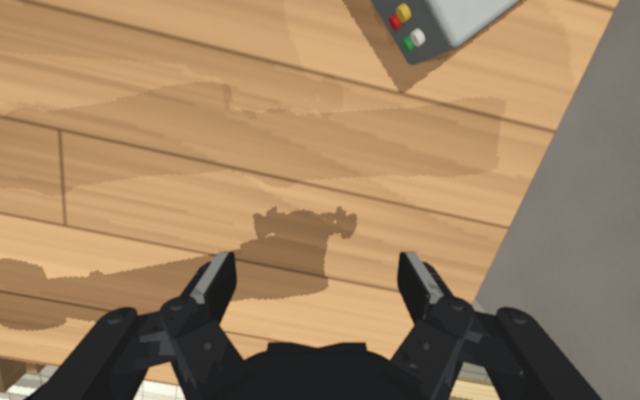

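```bash
python3 -m creep '[[[0,0,0.104,0,0,0,0.085],[0,0,0.104,0,0,0,0.085],[0,0,0.104,0,0,0,0.085],[0,0,0,0,0,0,0.085]]]' 40
cat >> h.py <<'E'
from scipy.spatial.transform import Rotation as Ro
YAW=np.radians(-5.02);EX=np.array([np.cos(YAW),np.sin(YAW),0]);EY=np.array([-np.sin(YAW),np.cos(YAW),0]);O=np.array([.606,-.0565,0])
def rail(p): p=np.asarray(p)-O;return np.array([p@EX,p@EY,p[2]])
def wor(r): return O+r[0]*EX+r[1]*EY+np.array([0,0,r[2]])
def togo(grasp_world,xdir=None):
    o=get_obs();R=Ro.from_quat(np.roll(o['tool_rot'],-1)).as_matrix()
    g=o['eef_pos']+R[:,2]*.054
    print('t',round(o['t'],2),'grasp',g.round(4),'rail',rail(g).round(4),'tool shift to go',(R.T@(np.asarray(grasp_world)-g)).round(4),'F',o['contact_force'].round(1),'w',round(o['gripper_width']*85.4,1),'q',o['q'].round(2))
    xd=-EY if xdir is None else xdir
    Rd=np.c_[xd,np.cross([0,0,-1],xd),[0,0,-1]]
    print('turn to go',Ro.from_matrix(R.T@Rd).as_rotvec().round(4))
E
python3 -c "
from h import *
togo([.42,-.42,.25]);togo([.5275,.0475,.25])"
```

```text
t: 0.48
eef_pos: [0.1493, -0.657, 0.3013]
tool_rot: [0.001, -0.67, 0.742, 0.002]
contact_force: [-0.2, 0.4, 0.6]
gripper_width: 0.994
t 0.48 grasp [ 0.1493 -0.6568  0.2473] rail [-0.4025 -0.638   0.2473] tool shift to go [-0.2631 -0.2453 -0.0019] F [-0.2  0.4  0.6] w 84.9 q [ 1.19  0.48  0.09  1.56 -0.05  1.11 -0.38]
turn to go [ 0.0015  0.0045 -0.0141]
t 0.48 grasp [ 0.1493 -0.6568  0.2473] rail [-0.4025 -0.638   0.2473] tool shift to go [-7.391e-01 -3.048e-01  2.000e-04] F [-0.2  0.4  0.6] w 84.9 q [ 1.19  0.48  0.09  1.56 -0.05  1.11 -0.38]
turn to go [ 0.0015  0.0045 -0.0141]
```

```bash
python3 -m creep '[[[0,0,0,-0.028,-0.028,0,0.085],[0,0,0,-0.028,-0.028,0,0.085],[0,0,0,-0.028,-0.028,0,0.085],[0,0,0,-0.028,-0.028,0,0.085],[0,0,0,-0.028,-0.028,0,0.085],[0,0,0,-0.028,-0.028,0,0.085],[0,0,0,-0.028,-0.028,0,0.085],[0,0,0,-0.028,-0.028,0,0.085],[0,0,0,-0.028,-0.028,0,0.085],[0,0,0,0,0,0,0.085]]]'
python3 -c "
from h import *
togo([.5275,.0475,.25])"
```

```text
t: 1.32
eef_pos: [0.4303, -0.4206, 0.298]
tool_rot: [-0.001, -0.68, 0.734, 0.004]
contact_force: [0.9, 0.7, -0.1]
gripper_width: 0.996
t 1.32 grasp [ 0.43   -0.4204  0.244 ] rail [-0.1435 -0.3779  0.244 ] tool shift to go [-0.474  -0.0615 -0.0045] F [ 0.9  0.7 -0.1] w 85.0 q [ 0.69  0.37 -0.03  1.74  0.01  1.05 -0.99]
turn to go [0.0063 0.004  0.0113]
```

```bash
python3 -m creep '[[[0,0,0,-0.034,-0.004,-0.004,0.085],[0,0,0,-0.034,-0.004,-0.004,0.085],[0,0,0,-0.034,-0.004,-0.004,0.085],[0,0,0,-0.034,-0.004,-0.004,0.085],[0,0,0,-0.034,-0.004,-0.004,0.085],[0,0,0,-0.034,-0.004,-0.004,0.085],[0,0,0,-0.034,-0.004,-0.004,0.085],[0,0,0,-0.034,-0.004,-0.004,0.085],[0,0,0,-0.034,-0.004,-0.004,0.085],[0,0,0,-0.034,-0.004,-0.004,0.085],[0,0,0,0,0,0,0.085]]]'
python3 -c "
from h import *
d=cam('wrist');save(d,'w1.png');np.savez('w1.npz',**d)
togo([.5275,.0475,.25])"
```

```text
t: 2.23
eef_pos: [0.4917, -0.07, 0.3388]
tool_rot: [-0.001, -0.695, 0.719, 0.003]
contact_force: [0.1, -0.2, -0.1]
gripper_width: 0.996
t 2.28 grasp [ 0.4908 -0.0731  0.2843] rail [-0.1133 -0.0267  0.2843] tool shift to go [-0.1219 -0.0325  0.0341] F [-0.8  0.4  0.1] w 85.0 q [ 0.24  0.16 -0.25  1.91  0.04  1.08 -1.63]
turn to go [0.0074 0.0002 0.0509]
```

View pics/w1.png

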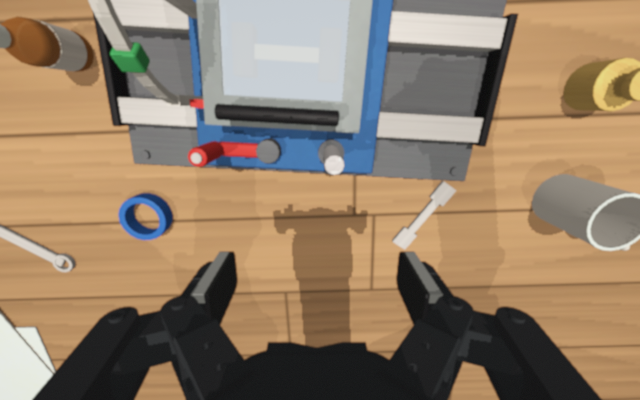

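```bash
python3 -c "
from h import *
d=np.load('w1.npz')
for n,p,z in(('pin',(199,157),.135),('post',(335,165),.135),('hub',(268,151),.09),('barL',(216,112),.150),('barR',(338,118),.150),('gp',(190,104),.105)):
    w=bp(d,p,z)[0];print(n,w.round(4),rail(w).round(4))
P=cloud(d)
for p in((199,157),(335,165),(268,151),(270,114),(128,58)):print(P[p[1],p[0]].round(4),rail(P[p[1],p[0]]).round(4))
"
```

```text
pin [0.526  0.0454 0.135 ] [-0.0886  0.0945  0.135 ]
post [ 0.5137 -0.0878  0.135 ] [-0.0892 -0.0392  0.135 ]
hub [ 0.5225 -0.0147  0.09  ] [-0.0869  0.0344  0.09  ]
barL [0.5678 0.0172 0.15  ] [-0.0445  0.0701  0.15  ]
barR [ 0.5592 -0.0901  0.15  ] [-0.0437 -0.0376  0.15  ]
gp [0.5756 0.0583 0.105 ] [-0.0404  0.1117  0.105 ]
[0.5264 0.0445 0.1371] [-0.0881  0.0936  0.1371]
[ 0.5139 -0.0877  0.1359] [-0.089  -0.0392  0.1359]
[ 0.5212 -0.0132  0.082 ] [-0.0883  0.0357  0.082 ]
[ 0.5647 -0.0305  0.1522] [-0.0435  0.0223  0.1522]
[0.6064 0.0576 0.1938] [-0.0096  0.1137  0.1938]
```

```bash
python3 -m creep '[[[0,0,0.025,-0.03,-0.007,0,0.085],[0,0,0.025,-0.03,-0.007,0,0.085],[0,0,0,-0.03,-0.007,0,0.085],[0,0,0,-0.03,-0.006,0,0.085],[0,0,0,0,0,0,0.085]]]'
python3 -c "
from h import *
togo(wor([-.0885,.0955,.12]))"
```

```text
t: 2.7
eef_pos: [0.527, 0.0412, 0.3371]
tool_rot: [-0.004, -0.675, 0.737, 0.001]
contact_force: [0.2, 1.1, 0.0]
gripper_width: 0.996
t 2.7 grasp [0.5266 0.041  0.2831] rail [-0.0877  0.0902  0.2831] tool shift to go [-0.006  -0.0004  0.1631] F [0.2 1.1 0. ] w 85.0 q [ 0.07  0.23 -0.32  1.84  0.08  1.09 -1.93]
turn to go [ 0.0077 -0.004  -0.0002]
```

```bash
python3 -m creep '[[[0.004,0,0,-0.003,0,0.03,0.085],[0,0,0,-0.002,0,0.03,0.085],[0,0,0,0,0,0.03,0.085],[0,0,0,0,0,0.03,0.085],[0,0,0,0,0,0.03,0.085],[0,0,0,0,0,0,0.085]]]'
python3 -c "
from h import *
d=cam('wrist');save(d,'w2.png')
togo(wor([-.0885,.0955,.12]))"
```

```text
t: 3.2
eef_pos: [0.5303, 0.0393, 0.1834]
tool_rot: [-0.001, -0.679, 0.734, -0.003]
contact_force: [-1.5, -0.1, -1.4]
gripper_width: 0.991
t 3.25 grasp [0.5318 0.039  0.1318] rail [-0.0822  0.0887  0.1318] tool shift to go [-0.007   0.0063  0.0118] F [ 0.8 -0.9  0.5] w 85.0 q [ 0.04  0.41 -0.29  1.99  0.18  0.76 -2.  ]
turn to go [-0.0065 -0.0055  0.0097]
```

View pics/w2.png

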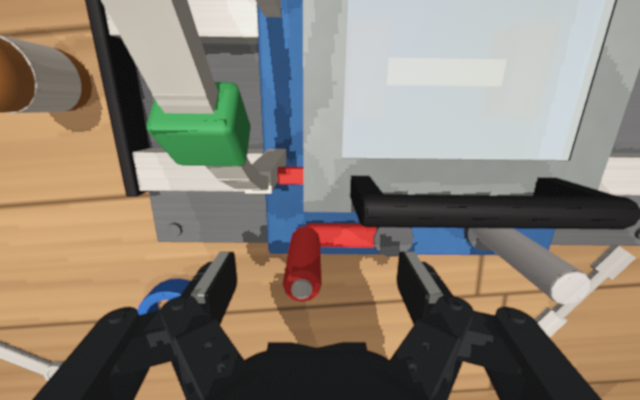

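```bash
python3 -m creep '[[[-0.005,-0.003,0.01,-0.006,0.006,0.013,0.085],[0,0,0,-0.001,0.001,0.001,0.05],[0,0,0,0,0,0,0.01],[0,0,0,0,0,0,0.01],[0,0,0,0,0,0,0.01],[0,0,0,0,0,0,0.01],[0,0,0,0,0,0,0.01],[0,0,0,0,0,0,0.01]]]' 40
python3 -c "
from h import *
togo(wor([-.0885,.0955,.12]))"
```

```text
t: 3.92
eef_pos: [0.5306, 0.046, 0.1813]
tool_rot: [0.005, -0.676, 0.737, -0.005]
contact_force: [0.5, -2.3, -11.3]
gripper_width: 0.22
t 3.92 grasp [0.5314 0.046  0.1273] rail [-0.0833  0.0956  0.1273] tool shift to go [0.0001 0.0053 0.0072] F [  0.5  -2.3 -11.3] w 18.8 q [ 0.03  0.41 -0.29  2.    0.18  0.74 -2.02]
turn to go [-0.0144  0.0015  0.0016]
```

```bash
python3 -m creep '[[[0,0,0,0.0003,0.006,0,0.01],[0,0,0,0.0009,0.006,0,0.01],[0,0,0,0.0015,0.006,0,0.01],[0,0,0,0.002,0.0056,0,0.01],[0,0,0,0.0026,0.0054,0,0.01]]]'
python3 -c "
from h import *
d=cam('wrist');save(d,'w3.png')
togo(wor([-.0885,.0955,.12]))"
```

```text
t: 4.33
eef_pos: [0.5, 0.0404, 0.1811]
tool_rot: [0.006, -0.676, 0.737, -0.006]
contact_force: [2.5, -0.6, -7.2]
gripper_width: 0.221
t 4.38 grasp [0.4996 0.0398 0.127 ] rail [-0.1144  0.0866  0.127 ] tool shift to go [-0.0089 -0.0258  0.0074] F [-1.3  0.4 -3.3] w 18.9 q [ 0.04  0.37 -0.3   2.07  0.17  0.71 -2.02]
turn to go [-0.016   0.0007  0.0018]
```

View pics/w3.png

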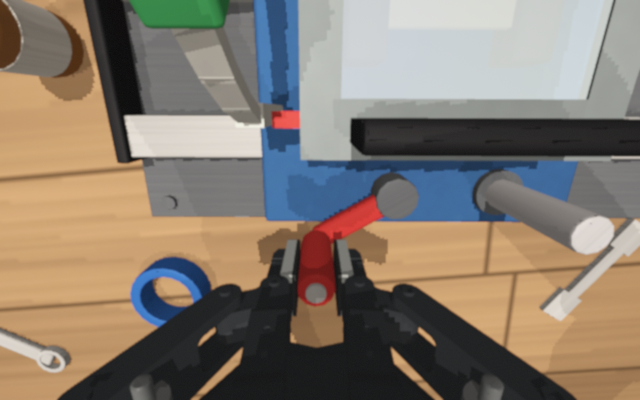

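```bash
python3 -m creep '[[[0,0,0,0.0031,0.0051,0,0.01],[0,0,0,0.0036,0.0048,0,0.01],[0,0,0,0.0041,0.0044,0,0.01],[0,0,0,0.0045,0.004,0,0.01],[0,0,0,0.0049,0.0035,0,0.01],[0,0,0,0.0052,0.003,0,0.01],[0,0,0,0.0055,0.0024,0,0.01],[0,0,0,0.0057,0.0019,0,0.01],[0,0,0,0.005,0.001,0,0.01]]]'
python3 -c "
from h import *
d=cam('wrist');save(d,'w4.png')
togo(wor([-.142,.0460,.12]))"
```

```text
t: 5.13
eef_pos: [0.4658, -0.0033, 0.1812]
tool_rot: [0.011, -0.676, 0.737, -0.009]
contact_force: [5.8, 1.5, -11.2]
gripper_width: 0.217
t 5.18 grasp [ 0.4671 -0.0043  0.1271] rail [-0.1429  0.0399  0.1271] tool shift to go [-0.0061 -0.0007  0.0072] F [ 4.7  0.7 -9.7] w 18.7 q [ 0.13  0.32 -0.3   2.15  0.15  0.66 -1.93]
turn to go [-0.0279  0.0029 -0.0006]
```

View pics/w4.png

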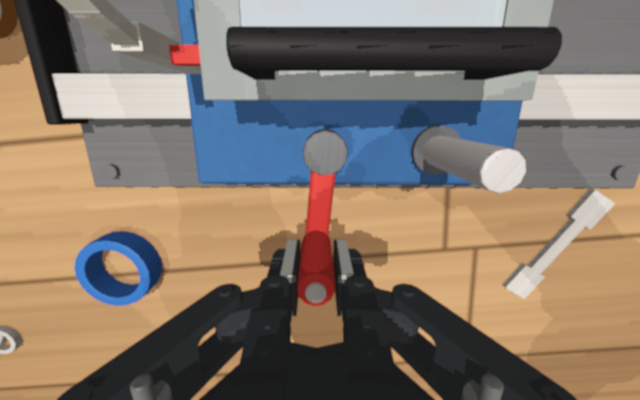

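```bash
python3 -m creep '[[[0,0,0,0,0,0,0.085],[0,0,0,0,0,0,0.085],[0,0,0,0,0,0,0.085],[0,0,0,0,0,0,0.085],[0,0,0,0,0,0,0.085],[-0.02,0,0,0,0,-0.03,0.085],[0,0,0,0,0,-0.035,0.085],[0,0,0,0.01,0,-0.04,0.085],[0,0,0,0.015,-0.04,-0.03,0.085],[0,0,0,0.015,-0.04,-0.03,0.085],[0,0,0,0.01,-0.04,0,0.085],[0,0,0,0,0,0,0.085]]]'
python3 -c "
from h import *
d=cam('wrist');save(d,'w5.png');np.savez('w5.npz',**d)
e=cam('top');np.savez('t5.npz',**e);cv2.imwrite('pics/t5.png',cv2.resize(e['color'][130:240,280:440,::-1],None,fx=5,fy=5,interpolation=cv2.INTER_CUBIC))
togo(wor([-.089,-.039,.12]))"
```

```text
t: 6.18
eef_pos: [0.5643, -0.0596, 0.3429]
tool_rot: [0.0, -0.677, 0.736, 0.0]
contact_force: [1.0, -0.2, -1.0]
gripper_width: 0.995
t 6.28 grasp [ 0.56   -0.0568  0.2887] rail [-0.0458 -0.0044  0.2887] tool shift to go [0.0346 0.0429 0.1688] F [-0.3  1.1 -1.2] w 85.4 q [ 0.22  0.28 -0.27  1.77  0.08  1.12 -1.73]
turn to go [0.0033 0.0016 0.0064]
```

View pics/w5.png

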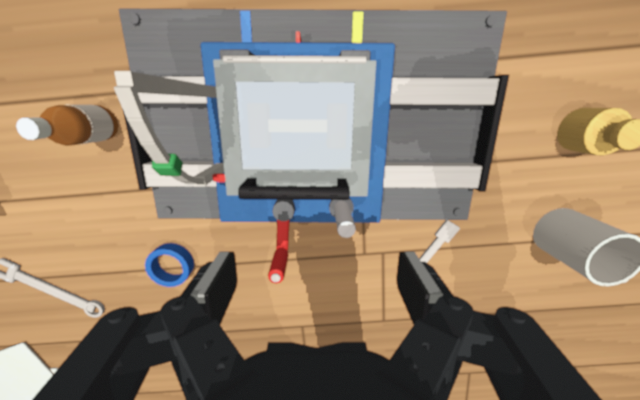

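View pics/t5.png

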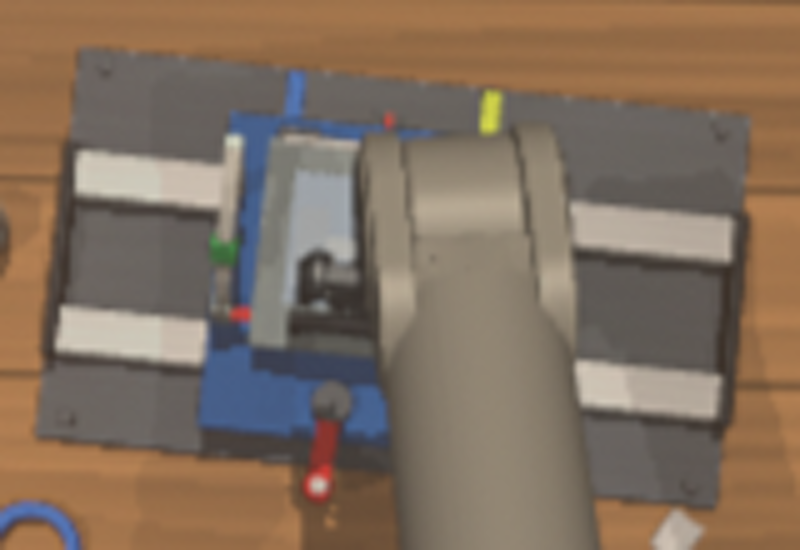

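```bash
cat >> h.py <<'E'
def meas(d,box,Ored=None):
    """box u0,v0,u1,v1 ; report yellow and red pixels in rail frame"""
    u0,v0,u1,v1=box;c=d['color'][v0:v1,u0:u1].astype(int);r,g,b=c[...,0],c[...,1],c[...,2]
    P=cloud(d)
    for n,m in(('yellow',(r>130)&(g>120)&(b<90)),('red',(r>110)&(g<75)&(b<75)),('blue',(b>150)&(r<90))):
        v,u=np.nonzero(m)
        if len(u)==0: print(n,'none');continue
        uv=np.array([u.mean()+u0,v.mean()+v0])
        Q=P[v+v0,u+u0];print(n,len(u),uv.round(1),'u',u.min()+u0,u.max()+u0,'v',v.min()+v0,v.max()+v0,'depth med',rail(np.median(Q,0)).round(4))
        for z in (.0125,.018,.035,.05): print('   z',z,rail(bp(d,uv,z)[0]).round(4))
E
python3 - <<'E'
from h import *
d=np.load('w5.npz');meas(d,(230,5,380,44))
d=np.load('t5.npz');meas(d,(330,145,385,157))
d=np.load('scene0.npz');meas(d,(250,205,285,250))
E
```

```text
yellow none
red 2 [300.   39.5] u 300 300 v 39 40 depth med [0.1121 0.0148 0.0376]
   z 0.0125 [0.117  0.0161 0.0125]
   z 0.018 [0.1159 0.0158 0.018 ]
   z 0.035 [0.1126 0.0149 0.035 ]
   z 0.05 [0.1098 0.0141 0.05  ]
blue 145 [296.   42.9] u 230 379 v 42 43 depth med [0.1044 0.0237 0.0597]
   z 0.0125 [0.1131 0.0212 0.0125]
   z 0.018 [0.1121 0.0208 0.018 ]
   z 0.035 [0.109  0.0197 0.035 ]
   z 0.05 [0.1062 0.0187 0.05  ]
yellow 34 [377.6 152. ] u 376 380 v 148 156 depth med [ 0.1333 -0.0554  0.0143]
   z 0.0125 [ 0.1335 -0.0559  0.0125]
   z 0.018 [ 0.1323 -0.0556  0.018 ]
   z 0.035 [ 0.1288 -0.0543  0.035 ]
   z 0.05 [ 0.1257 -0.0533  0.05  ]
red none
blue 22 [338.5 148.5] u 337 340 v 145 152 depth med [0.1307 0.0833 0.0135]
   z 0.0125 [0.1317 0.0833 0.0125]
   z 0.018 [0.1306 0.0833 0.018 ]
   z 0.035 [0.127  0.0831 0.035 ]
   z 0.05 [0.1239 0.083  0.05  ]
yellow 128 [257.  231.2] u 250 269 v 210 249 depth med [0.1885 0.0168 0.001 ]
   z 0.0125 [0.1714 0.0044 0.0125]
   z 0.018 [0.172  0.0081 0.018 ]
   z 0.035 [0.1739 0.0195 0.035 ]
   z 0.05 [0.1756 0.0296 0.05  ]
red 6 [273.  221.2] u 272 274 v 220 222 depth med [0.1078 0.003  0.0325]
   z 0.0125 [ 0.1049 -0.011   0.0125]
   z 0.018 [ 0.1058 -0.0072  0.018 ]
   z 0.035 [0.1087 0.0044 0.035 ]
   z 0.05 [0.1112 0.0147 0.05  ]
blue 21 [276.2 244. ] u 272 280 v 242 246 depth med [0.1313 0.0828 0.0142]
   z 0.0125 [0.1302 0.0822 0.0125]
   z 0.018 [0.1311 0.0856 0.018 ]
   z 0.035 [0.1336 0.0959 0.035 ]
   z 0.05 [0.1358 0.105  0.05  ]
```

```bash
python3 -m creep '[[[0,0,0.004,0.0175,0.022,0.01,0.085],[0,0,0,0.0175,0.022,0.02,0.085],[0,0,0,0,0,0.03,0.085],[0,0,0,0,0,0.03,0.085],[0,0,0,0,0,0.03,0.085],[0,0,0,0,0,0,0.085]]]'
python3 -c "
from h import *
togo(wor([-.089,-.039,.12]))"
```

```text
t: 6.78
eef_pos: [0.5047, -0.084, 0.219]
tool_rot: [-0.001, -0.679, 0.734, 0.003]
contact_force: [-1.6, 0.1, -0.5]
gripper_width: 0.991
t 6.78 grasp [ 0.5044 -0.0839  0.165 ] rail [-0.0988 -0.0362  0.165 ] tool shift to go [ 0.003  -0.01    0.0449] F [-1.6  0.1 -0.5] w 84.7 q [ 0.26  0.33 -0.26  2.01  0.11  0.82 -1.71]
turn to go [0.0056 0.0026 0.0089]
```

```bash
python3 -m creep '[[[0.004,0.002,0.008,0.002,-0.007,0.022,0.085],[0,0,0,0,-0.003,0.022,0.085],[0,0,0,0,0,0,0.085],[0,0,0,0,0,0,0.01],[0,0,0,0,0,0,0.01],[0,0,0,0,0,0,0.01],[0,0,0,0,0,0,0.01],[0,0,0,0,0,0,0.01],[0,0,0,0,0,0,0.01]]]' 60
python3 -c "
from h import *
d=cam('wrist');save(d,'w6.png')
togo(wor([-.089,-.039,.12]))"
```

```text
t: 7.53
eef_pos: [0.5127, -0.0848, 0.1826]
tool_rot: [0.0, -0.677, 0.736, -0.001]
contact_force: [2.9, -1.8, -14.3]
gripper_width: 0.211
t 7.58 grasp [ 0.5127 -0.0848  0.1286] rail [-0.0904 -0.0364  0.1286] tool shift to go [ 0.0026 -0.0014  0.0086] F [-0.7 -2.3 -0.3] w 18.1 q [ 0.24  0.39 -0.24  2.02  0.14  0.74 -1.74]
turn to go [-0.0012 -0.001   0.0048]
```

View pics/w6.png

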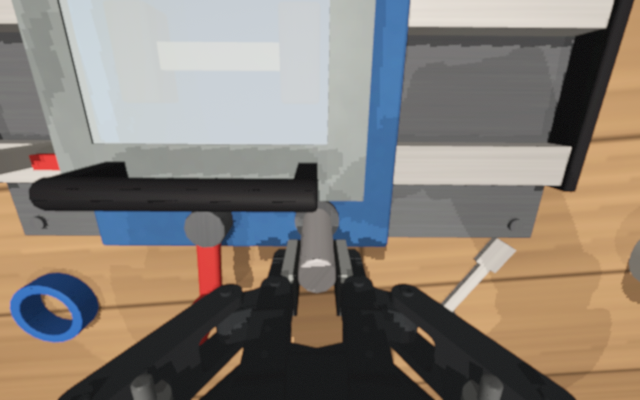

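```bash
python3 -m creep '[[[0,0,0,0.01,0,0,0.01],[0,0,0,0.01,0,0,0.01],[0,0,0,0.01,0,0,0.01],[0,0,0,0.01,0,0,0.01],[0,0,0,0.01,0,0,0.01],[0,0,0,0.01,0,0,0.01],[0,0,0,0.008,0,0,0.01],[0,0,0,0,0,0,0.01]]]'
python3 -c "
from h import *
togo(wor([-.0904,-.1074,.1286]))
d=cam('scene');cv2.imwrite('pics/s7.png',cv2.resize(d['color'][150:290,235:375,::-1],None,fx=4.2,fy=4.2,interpolation=cv2.INTER_CUBIC))
d=cam('top');cv2.imwrite('pics/t7.png',cv2.resize(d['color'][130:240,280:440,::-1],None,fx=5,fy=5,interpolation=cv2.INTER_CUBIC))
"
```

```text
t: 8.25
eef_pos: [0.5084, -0.134, 0.1826]
tool_rot: [0.008, -0.684, 0.73, 0.008]
contact_force: [2.5, -8.8, -5.9]
gripper_width: 0.21
t 8.25 grasp [ 0.5084 -0.1327  0.1286] rail [-0.0905 -0.0845  0.1286] tool shift to go [ 0.0229  0.0004 -0.0005] F [ 2.5 -8.8 -5.9] w 18.0 q [ 0.35  0.4  -0.25  2.    0.11  0.75 -1.59]
turn to go [0.0011 0.0231 0.0227]
```

View pics/s7.png

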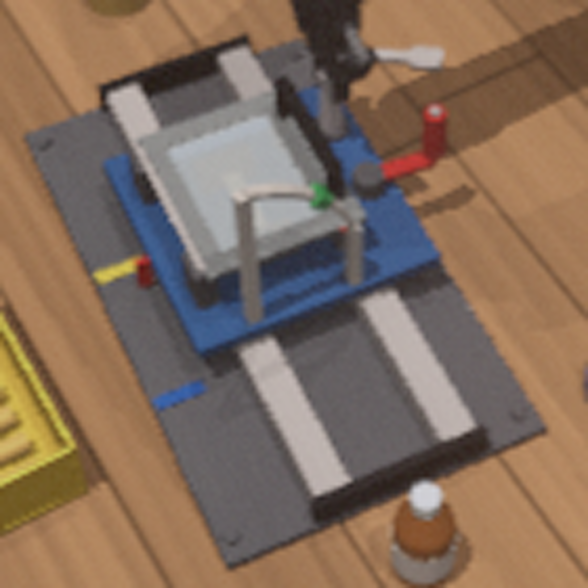

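View pics/t7.png

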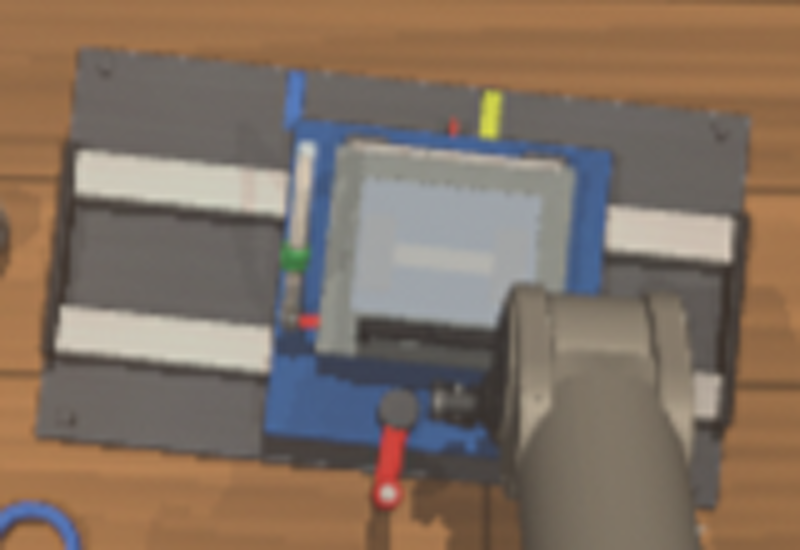

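```bash
python3 -m creep '[[[0,0.005,0.005,0.01,0,0,0.01],[0,0.005,0.005,0.01,0,0,0.01],[0,0,0,0.009,0,0,0.01],[0,0,0,0,0,0,0.01]]]'
python3 -c "
from h import *
togo(wor([-.0904,-.1074,.1286]))
d=cam('scene');cv2.imwrite('pics/s8.png',cv2.resize(d['color'][200:240,245:295,::-1],None,fx=12,fy=12,interpolation=cv2.INTER_CUBIC))
d=cam('top');cv2.imwrite('pics/t8.png',cv2.resize(d['color'][140:180,330:400,::-1],None,fx=10,fy=10,interpolation=cv2.INTER_CUBIC))
"
```

```text
t: 8.68
eef_pos: [0.5068, -0.1545, 0.1826]
tool_rot: [0.007, -0.683, 0.731, 0.008]
contact_force: [1.1, -7.9, -5.9]
gripper_width: 0.207
t 8.68 grasp [ 0.5067 -0.1533  0.1286] rail [-0.0905 -0.1051  0.1286] tool shift to go [ 0.0023 -0.     -0.    ] F [ 1.1 -7.9 -5.9] w 17.7 q [ 0.38  0.41 -0.24  1.99  0.11  0.76 -1.55]
turn to go [0.0035 0.0212 0.0198]
```

View pics/s8.png

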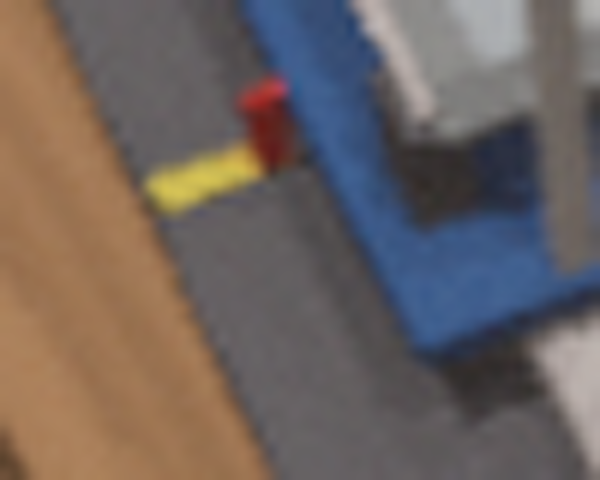

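View pics/t8.png

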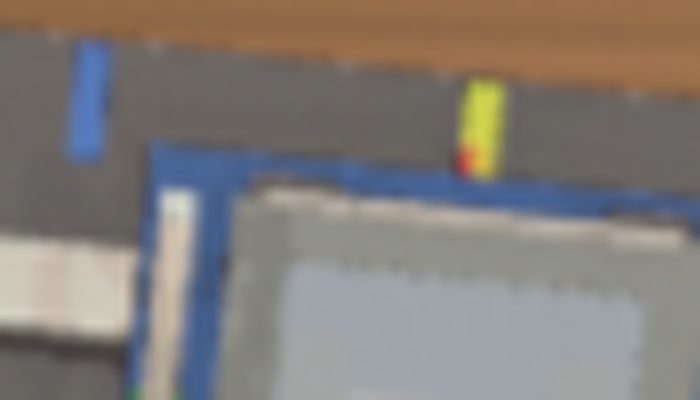

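```bash
python3 -m creep '[[[0,0,0,0.005,0,0,0.01],[0,0,0,0,0,0,0.01],[0,0,0,0,0,0,0.01]]]'
python3 -c "
from h import *
togo(wor([-.0904,-.1074,.1286]))
d=cam('scene');np.savez('s9.npz',**d);cv2.imwrite('pics/s9.png',cv2.resize(d['color'][200:240,245:295,::-1],None,fx=12,fy=12,interpolation=cv2.INTER_CUBIC))
d=cam('top');np.savez('t9.npz',**d);cv2.imwrite('pics/t9.png',cv2.resize(d['color'][140:180,330:400,::-1],None,fx=10,fy=10,interpolation=cv2.INTER_CUBIC))
"
```

```text
t: 9.03
eef_pos: [0.5065, -0.1573, 0.1826]
tool_rot: [0.007, -0.683, 0.73, 0.009]
contact_force: [0.5, 1.1, -3.6]
gripper_width: 0.211
t 9.03 grasp [ 0.5064 -0.1561  0.1286] rail [-0.0905 -0.1079  0.1286] tool shift to go [-0.0005 -0.0001  0.    ] F [ 0.5  1.1 -3.6] w 18.0 q [ 0.39  0.41 -0.24  1.99  0.11  0.76 -1.55]
turn to go [0.004  0.0227 0.0209]
```

View pics/s9.png

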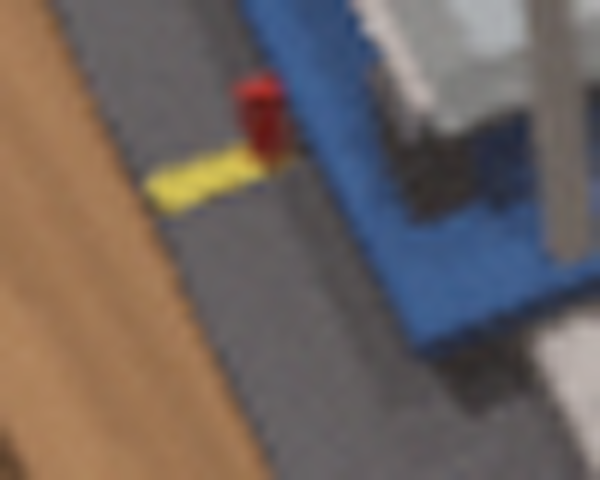

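View pics/t9.png

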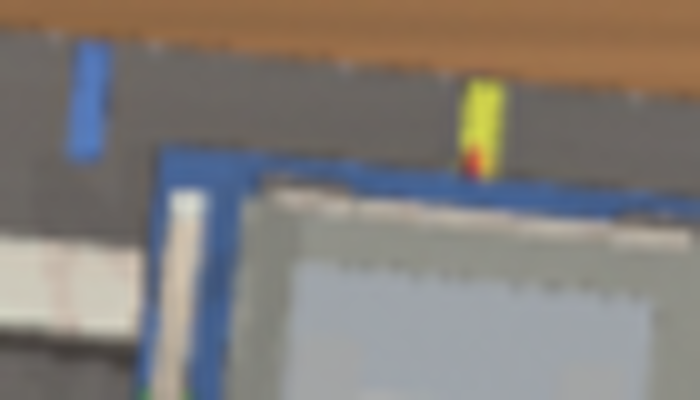

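```bash
python3 - <<'E'
from h import *
d=np.load('s9.npz');Z=lambda x,y:(245+x/12-.46,200+y/12-.46)
for p in((265,160),(268,163),(272,158)):print(rail(bp(d,Z(*p),.018)[0]).round(4))
for p in((147,180),(170,214),(240,150),(290,158)):print('tape',rail(bp(d,Z(*p),.0125)[0]).round(4))
d=np.load('t9.npz');Z=lambda x,y:(330+x/10-.45,140+y/10-.45)
for z in(.03,.045):print(rail(bp(d,Z(472,160),z)[0]).round(4))
for p in((487,82),(480,175)):print('tape',rail(bp(d,Z(*p),.0125)[0]).round(4))
d=np.load('top0.npz');Z=lambda l:(np.array(l,float)/5+[279.6,129.6]);print('orig',rail(bp(d,Z((388,120)),.035)[0]))
P=cloud(np.load('s9.npz'))
for v in range(206,214):print(v,[rail(P[v,u]).round(3).tolist() for u in(266,267)],np.load('s9.npz')['color'][v,266:268].tolist())
E
```

```text
[ 0.113  -0.0512  0.018 ]
[ 0.1126 -0.0497  0.018 ]
[ 0.1109 -0.0509  0.018 ]
tape [ 0.1468 -0.0637  0.0125]
tape [ 0.145  -0.0489  0.0125]
tape [ 0.1176 -0.0619  0.0125]
tape [ 0.1051 -0.0525  0.0125]
[ 0.1169 -0.0529  0.03  ]
[ 0.1139 -0.0518  0.045 ]
tape [ 0.149  -0.0567  0.0125]
tape [ 0.1154 -0.0574  0.0125]
orig [0.1157451  0.01618119 0.035     ]
206 [[0.103, -0.084, 0.014], [0.099, -0.087, 0.009]] [[127, 72, 73], [118, 56, 60]]
207 [[0.111, -0.052, 0.051], [0.108, -0.051, 0.05]] [[168, 54, 51], [156, 49, 48]]
208 [[0.113, -0.049, 0.05], [0.109, -0.05, 0.046]] [[97, 29, 25], [100, 32, 27]]
209 [[0.113, -0.05, 0.042], [0.11, -0.048, 0.044]] [[96, 37, 33], [100, 29, 31]]
210 [[0.114, -0.049, 0.039], [0.11, -0.048, 0.038]] [[100, 34, 26], [97, 26, 24]]
211 [[0.114, -0.051, 0.03], [0.111, -0.05, 0.03]] [[100, 32, 28], [96, 29, 28]]
212 [[0.115, -0.048, 0.029], [0.111, -0.052, 0.021]] [[114, 52, 34], [100, 41, 32]]
213 [[0.116, -0.048, 0.024], [0.112, -0.052, 0.015]] [[156, 114, 55], [115, 70, 41]]
```

```bash
python3 -m creep '[[[0,0,0,0.0065,0,0,0.01],[0,0,0,0,0,0,0.01],[0,0,0,0,0,0,0.01]]]'
python3 -c "
from h import *
togo(wor([-.0904,-.1124,.1286]))
d=cam('scene');np.savez('s9.npz',**d);cv2.imwrite('pics/s10.png',cv2.resize(d['color'][200:240,245:295,::-1],None,fx=12,fy=12,interpolation=cv2.INTER_CUBIC))
d=cam('top');np.savez('t9.npz',**d);cv2.imwrite('pics/t10.png',cv2.resize(d['color'][140:180,330:400,::-1],None,fx=10,fy=10,interpolation=cv2.INTER_CUBIC))
"
```

```text
t: 9.38
eef_pos: [0.5062, -0.1612, 0.1826]
tool_rot: [0.008, -0.684, 0.729, 0.01]
contact_force: [0.1, 2.2, -3.0]
gripper_width: 0.208
t 9.38 grasp [ 0.5061 -0.1599  0.1286] rail [-0.0905 -0.1117  0.1286] tool shift to go [ 0.0007 -0.0001 -0.    ] F [ 0.1  2.2 -3. ] w 17.7 q [ 0.4   0.41 -0.24  1.99  0.1   0.76 -1.53]
turn to go [0.0048 0.0254 0.0234]
```

View pics/s10.png

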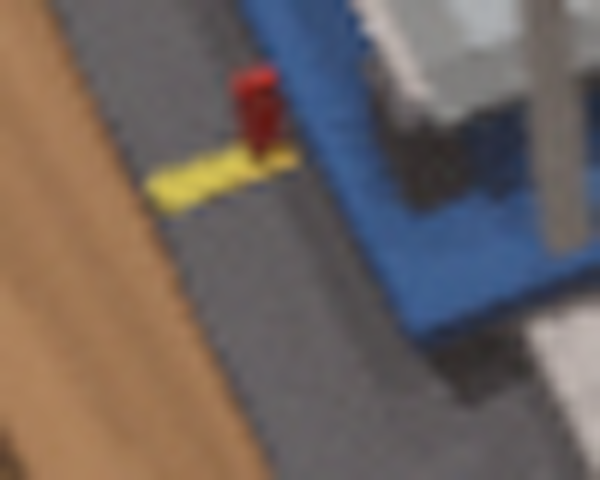

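View pics/t10.png

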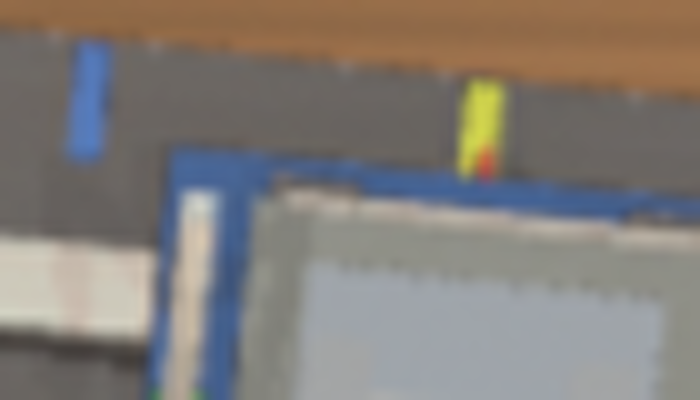

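```bash
python3 -m creep '[[[0,0,0,0,0,0,0.085],[0,0,0,0,0,0,0.085],[0,0,0,0,0,0,0.085],[0,0,0,0,0,0,0.085],[0,0,0,0,0,0,0.085],[0,0.012,0.012,0,0,-0.03,0.085],[0,0.012,0.012,0,0,-0.03,0.085],[0,0,0,-0.02,0.015,-0.03,0.085],[0,0,0,-0.03,0.02,-0.02,0.085],[0,0,0,-0.03,0.02,0,0.085],[0,0,0,0,0,0,0.085]]]'
python3 -c "
from h import *
d=cam('wrist');save(d,'w11.png');np.savez('w11.npz',**d)
togo(wor([-.146,-.032,.12]))
d=cam('top');np.savez('t11.npz',**d);cv2.imwrite('pics/t11.png',cv2.resize(d['color'][130:240,280:440,::-1],None,fx=5,fy=5,interpolation=cv2.INTER_CUBIC))
"
```

```text
t: 10.4
eef_pos: [0.4593, -0.0739, 0.2986]
tool_rot: [0.001, -0.674, 0.738, 0.003]
contact_force: [-1.0, -0.1, -1.0]
gripper_width: 0.994
t 10.45 grasp [ 0.4609 -0.0762  0.2451] rail [-0.1429 -0.0323  0.2451] tool shift to go [0.0002 0.0031 0.1251] F [ 0.5 -1.   0.6] w 84.8 q [ 0.31  0.16 -0.3   2.02  0.05  0.97 -1.68]
turn to go [ 0.0004  0.0039 -0.0047]
```

View pics/w11.png

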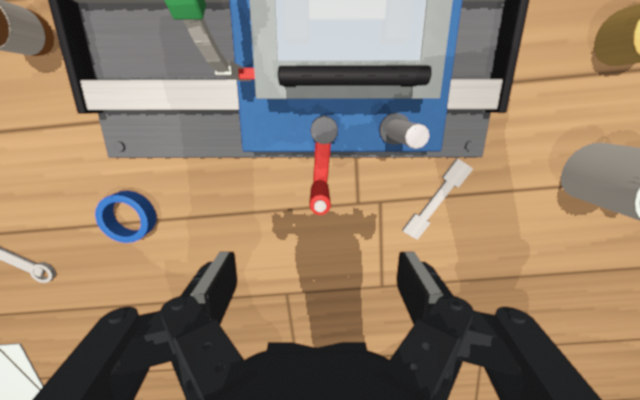

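View pics/t11.png

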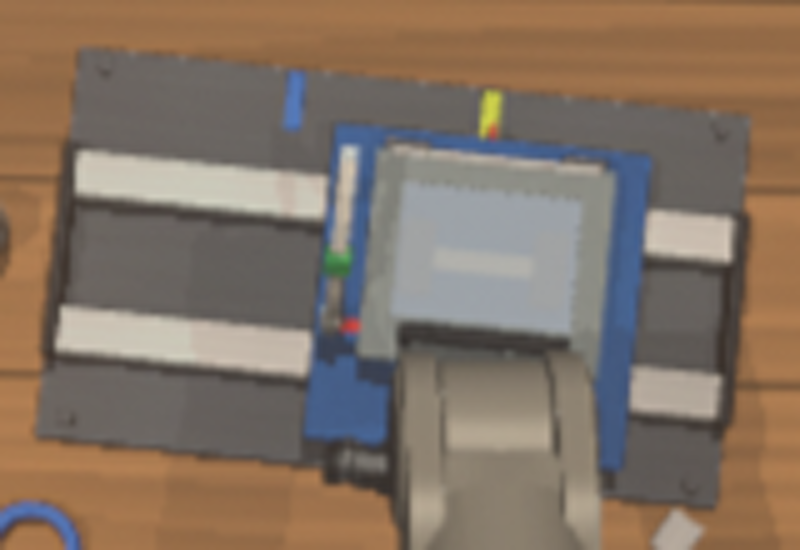

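```bash
python3 -c "
from h import *
d=np.load('w11.npz');w=bp(d,(320,206),.135)[0];print(rail(w))"
python3 -m creep '[[[0,0,0,0,0,0.03,0.085],[0,0,0,0,0,0.03,0.085],[0,0,0,0,0,0.03,0.085],[0,0,0,0,0,0.025,0.085],[0,0,0,0,0,0,0.085]]]'
python3 -c "
from h import *
togo(wor([-.146,-.031,.12]))
"
```

```text
[-0.14976506 -0.03168791  0.135     ]
t: 10.92
eef_pos: [0.4653, -0.083, 0.1804]
tool_rot: [0.003, -0.671, 0.741, -0.002]
contact_force: [-0.3, -0.3, 0.0]
gripper_width: 0.994
t 10.92 grasp [ 0.4656 -0.0829  0.1264] rail [-0.1375 -0.0386  0.1264] tool shift to go [-0.0075  0.0086  0.0064] F [-0.3 -0.3  0. ] w 84.9 q [ 0.28  0.33 -0.27  2.13  0.14  0.69 -1.76]
turn to go [-0.0064  0.0017 -0.0121]
```

```bash
python3 -m creep '[[[-0.006,0,-0.012,-0.007,0.009,0,0.085],[0,0,0,0,0,0,0.05],[0,0,0,0,0,0,0.01],[0,0,0,0,0,0,0.01],[0,0,0,0,0,0,0.01],[0,0,0,0,0,0,0.01],[0,0,0,0,0,0,0.01],[0,0,0,0,0,0,0.01]]]' 40
python3 -c "
from h import *
togo(wor([-.148,-.0317,.12]))
"
```

```text
t: 11.58
eef_pos: [0.4588, -0.0762, 0.1844]
tool_rot: [0.002, -0.675, 0.738, -0.001]
contact_force: [1.4, 0.1, -8.1]
gripper_width: 0.215
t 11.58 grasp [ 0.459  -0.0761  0.1304] rail [-0.1447 -0.0324  0.1304] tool shift to go [-0.0007  0.0034  0.0104] F [ 1.4  0.1 -8.1] w 18.3 q [ 0.27  0.32 -0.28  2.14  0.13  0.7  -1.76]
turn to go [-0.0042  0.0016 -0.0018]
```

```bash
python3 -m creep '[[[0,0,0,-0.006,-0.0007,0,0.01],[0,0,0,-0.0058,-0.0013,0,0.01],[0,0,0,-0.0057,-0.0019,0,0.01],[0,0,0,-0.0055,-0.0024,0,0.01],[0,0,0,-0.0052,-0.003,0,0.01]]]'
python3 -c "
from h import *
togo(wor([-.1353,-.0042,.1304]))
"
```

```text
t: 12.0
eef_pos: [0.4699, -0.0497, 0.1842]
tool_rot: [-0.0, -0.674, 0.739, -0.001]
contact_force: [-1.2, -2.5, -0.9]
gripper_width: 0.213
t 12.0 grasp [ 0.4699 -0.0499  0.1302] rail [-0.1361 -0.0053  0.1302] tool shift to go [-0.0011 -0.0008 -0.0002] F [-1.2 -2.5 -0.9] w 18.2 q [ 0.22  0.33 -0.29  2.12  0.14  0.71 -1.83]
turn to go [-0.0015 -0.0021 -0.0053]
```

Follows the circle well. Continue to θ≈0.5.

```bash
python3 -m creep '[[[0,0,0,-0.0052,-0.0036,0,0.01],[0,0,0,-0.0047,-0.004,0,0.01],[0,0,0,-0.0042,-0.0044,0,0.01],[0,0,0,-0.0037,-0.0048,0,0.01],[0,0,0,-0.0032,-0.0051,0,0.01]]]'
python3 -c "
from h import *
togo(wor([-.1136,.0161,.1304]))
"
```

```text
t: 12.42
eef_pos: [0.4961, -0.0292, 0.1841]
tool_rot: [-0.001, -0.674, 0.739, -0.002]
contact_force: [-0.8, -4.6, -1.2]
gripper_width: 0.217
t 12.42 grasp [ 0.4962 -0.0294  0.1301] rail [-0.1118  0.0174  0.1301] tool shift to go [ 0.0013  0.0018 -0.0003] F [-0.8 -4.6 -1.2] w 18.6 q [ 0.17  0.36 -0.29  2.07  0.16  0.73 -1.88]
turn to go [-0.0013 -0.004  -0.0046]
```

```bash
python3 -m creep '[[[0,0,0,-0.0017,-0.0036,0,0.01],[0,0,0,-0.0021,-0.0056,0,0.01],[0,0,0,-0.0015,-0.0058,0,0.01],[0,0,0,-0.0009,-0.0059,0,0.01],[0,0,0,-0.0003,-0.006,0,0.01],[0,0,0,0,-0.004,0,0.01]]]'
python3 -c "
from h import *
togo(wor([-.0848,.0234,.1304]))
d=cam('wrist');save(d,'w12.png')
"
```

```text
t: 12.92
eef_pos: [0.5262, -0.025, 0.1834]
tool_rot: [-0.006, -0.673, 0.739, 0.002]
contact_force: [-18.9, -0.6, 16.9]
gripper_width: 0.215
t 12.92 grasp [ 0.5255 -0.0253  0.1294] rail [-0.0829  0.024   0.1294] tool shift to go [ 0.0007  0.0019 -0.001 ] F [-18.9  -0.6  16.9] w 18.3 q [ 0.16  0.41 -0.28  1.99  0.16  0.77 -1.89]
turn to go [ 0.0121 -0.0065 -0.0055]
```

View pics/w12.png

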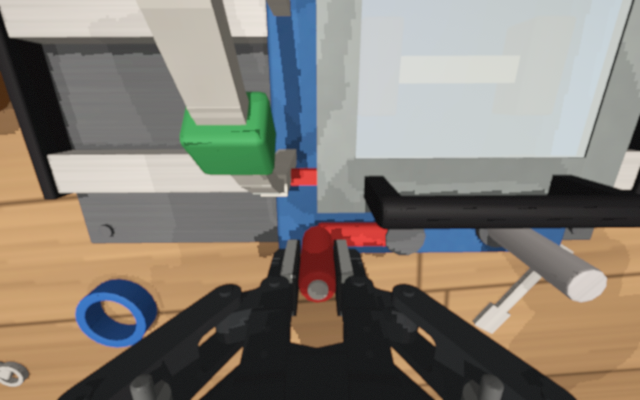

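```bash
python3 -m creep '[[[0,0,0,0,0,0,0.085],[0,0,0,0,0,0,0.085],[0,0,0,0,0,0,0.085],[0,0,0,0,0,0,0.085],[0,0,0,0,0,0,0.085],[0,0,0,0,0,-0.03,0.085],[0,0,0,0,0,-0.03,0.085],[0,0,0,0,0.015,-0.04,0.085],[0,0,0,0,0.02,-0.04,0.085],[0,0,0,0,0,0,0.085]]]'
python3 -c "
from h import *
d=cam('wrist');save(d,'w13.png');np.savez('w13.npz',**d)
togo(wor([-.146,-.032,.12]))
d=cam('top');np.savez('t13.npz',**d);cv2.imwrite('pics/t13.png',cv2.resize(d['color'][130:240,280:440,::-1],None,fx=5,fy=5,interpolation=cv2.INTER_CUBIC))
"
```

```text
t: 13.8
eef_pos: [0.4972, -0.0158, 0.3253]
tool_rot: [-0.003, -0.675, 0.738, 0.005]
contact_force: [1.4, -0.3, -0.6]
gripper_width: 0.993
t 13.85 grasp [ 0.4967 -0.016   0.2687] rail [-0.1124  0.0308  0.2687] tool shift to go [0.0631 0.0315 0.149 ] F [ 0.5  1.1 -1. ] w 85.4 q [ 0.19  0.19 -0.32  1.92  0.06  1.05 -1.81]
turn to go [ 0.0137  0.0021 -0.0011]
```

View pics/w13.png

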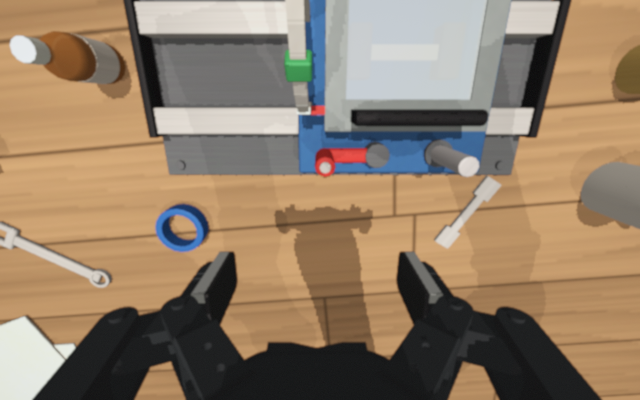

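View pics/t13.png

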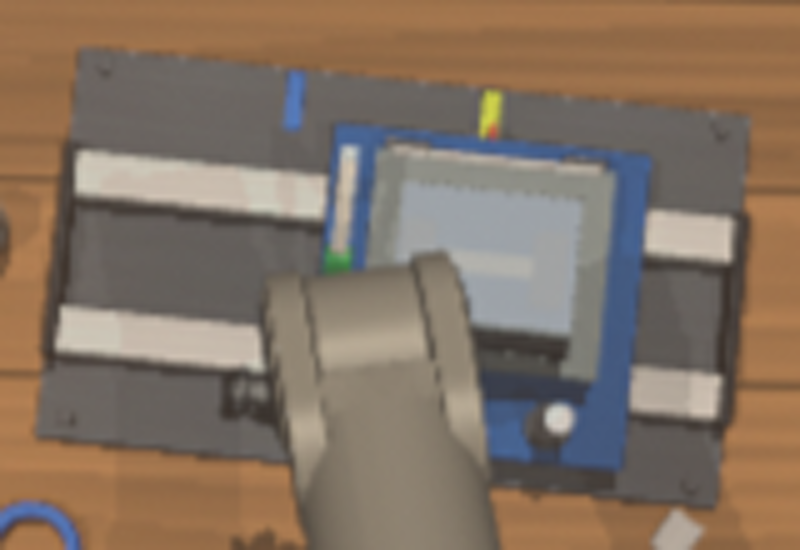

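```bash
python3 - <<'E'
from h import *
d=np.load('w13.npz');P=cloud(d)
a=rail(bp(d,(325,168),.135)[0]);b=rail(bp(d,(377,154),.082)[0]);post=rail(bp(d,(468,167),.135)[0]);print(a,b,post,'lev',np.arctan2(-(a-b)[0],(a-b)[1]))
for p in((352,116),(487,116)):print('bar',rail(bp(d,p,.15)[0]))
for v in(112,114,116,118):print(rail(P[v,420]).round(4))
c=d['color'].astype(int);m=(c[...,1]>c[...,0]+50)&(c[...,1]>c[...,2]+50);v,u=np.nonzero(m);print(len(u),u.mean(),v.mean());Q=np.array([rail(x) for x in P[v,u]]);print(Q.mean(0),np.percentile(Q,[5,50,95],axis=0))
for f in('t13.npz','scene0.npz','s9.npz','w5.npz','w1.npz'):
    d=np.load(f);P=cloud(d);c=d['color'].astype(int);m=(c[...,1]>c[...,0]+40)&(c[...,1]>c[...,2]+40);m[:130]&='w' in f;v,u=np.nonzero(m)
    if len(u): Q=np.array([rail(x) for x in P[v,u]]);print(f,len(u),u.mean(),v.mean(),np.median(Q,0),Q.min(0),Q.max(0))
E
```

```text
[-0.09047941  0.02416562  0.135     ] [-0.08683992 -0.03515749  0.082     ] [-0.08937207 -0.11018661  0.135     ] lev 0.06127346714562003
bar [-0.04256626  0.0024816   0.15      ]
bar [-0.042507   -0.11015052  0.15      ]
[-0.0393 -0.0538  0.1504]
[-0.0409 -0.0535  0.1517]
[-0.0424 -0.0535  0.1521]
[-0.0441 -0.0539  0.1515]
597 297.88107202680067 67.93299832495812
[-0.01033172  0.04412278  0.19421177] [[-0.01644768  0.03642685  0.18684072]
 [-0.01028231  0.04404769  0.19240928]
 [-0.00220878  0.05189315  0.1957364 ]]
t13.npz 13 347.3076923076923 181.92307692307693 [-0.00940805  0.04374699  0.19418998] [-0.01353443  0.03739122  0.19044994] [-0.00644513  0.05073659  0.19970357]
scene0.npz 10 316.7 205.6 [-0.00909636  0.11942976  0.19519587] [-0.01172366  0.10919475  0.19048557] [-0.00321466  0.12634241  0.19684706]
s9.npz 11 307.1818181818182 189.8181818181818 [-0.00941599  0.04657026  0.1934944 ] [-0.01258037  0.03617575  0.18815098] [-0.00313788  0.05310791  0.19576582]
w5.npz 322 166.7391304347826 166.68944099378882 [-0.00804539  0.11297348  0.19275005] [-0.01672646  0.10708355  0.18570945] [0.00102771 0.12491895 0.1973536 ]
w1.npz 609 127.42857142857143 59.07881773399015 [-0.01031531  0.11499193  0.19214088] [-0.03105081 -0.01848811  0.01817325] [0.01473702 0.23177374 0.40853041]
```

```bash
python3 -m creep '[[[0.01,0,0,0.02,0,0,0.085],[0,0,0,0.02,0,0,0.085],[0,0,0,0.02,0,0,0.085],[0,0,-0.12,0.01,0,0,0.085],[0,0,-0.12,0,0,0,0.085],[0,0,-0.12,0,0,0,0.085],[0,0,-0.12,0,0,0,0.085],[0,0,-0.12,0,0,0,0.085],[0,0,-0.12,0,0,0,0.085],[0,0,-0.12,0,0,0,0.085],[0,0,-0.12,0,0,0,0.085],[0,0,-0.12,0,0,0,0.085],[0,0,-0.12,0,0,0,0.085],[0,0,-0.12,0,0,0,0.085],[0,0,-0.12,0,0,0,0.085],[0,0,-0.12,0,0,0,0.085],[0,0,0,0,0,0,0.085]]]'
python3 -c "
from h import *
togo(wor([-.0435,-.055,.145]),EX)
"
```

```text
t: 15.32
eef_pos: [0.4873, -0.0897, 0.2911]
tool_rot: [-0.007, 1.0, -0.015, -0.021]
contact_force: [1.0, -0.0, 0.2]
gripper_width: 0.995
t 15.32 grasp [ 0.485  -0.0889  0.2371] rail [-0.1177 -0.0429  0.2371] tool shift to go [0.0773 0.0175 0.0886] F [ 1.  -0.   0.2] w 85.0 q [ 0.48  0.25 -0.48  1.94  0.12  1.02 -0.09]
turn to go [-0.0116  0.0436  0.0573]
```

```bash
python3 -m creep '[[[-0.01,0.04,0.055,0.025,0.006,0,0.085],[0,0,0,0.025,0.006,0,0.085],[0,0,0,0.025,0.006,0,0.085],[0,0,0,0,0,0,0.085]]]'
python3 -c "
from h import *
togo(wor([-.0435,-.055,.145]),EX)
d=cam('wrist');save(d,'w14.png')
"
```

```text
t: 15.65
eef_pos: [0.5615, -0.1138, 0.2834]
tool_rot: [-0.001, 0.999, -0.051, -0.005]
contact_force: [0.8, -0.5, -0.0]
gripper_width: 0.995
t 15.65 grasp [ 0.561  -0.1137  0.2294] rail [-0.0399 -0.0609  0.2294] tool shift to go [-0.0029 -0.0057  0.0845] F [ 0.8 -0.5 -0. ] w 84.9 q [ 0.44  0.37 -0.44  1.8   0.18  1.02 -0.17]
turn to go [-0.0021  0.0099 -0.0151]
```

View pics/w14.png

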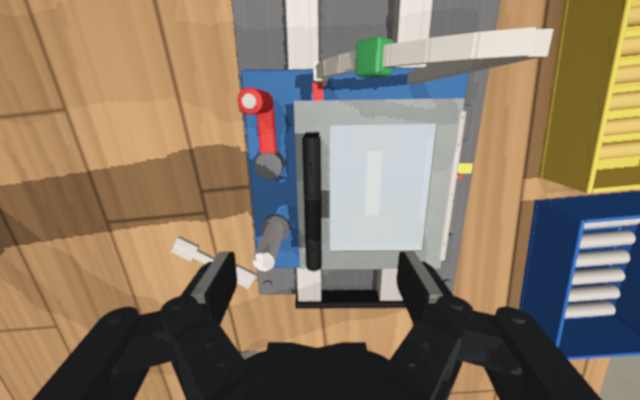

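```bash
python3 -m creep '[[[0,0.008,-0.015,-0.003,-0.005,0.02,0.06],[0,0,0,0,0,0.025,0.06],[0,0,0,0,0,0.025,0.06],[0,0,0,0,0,0,0.06]]]'
python3 -c "
from h import *
togo(wor([-.0435,-.055,.145]),EX)
d=cam('wrist');save(d,'w15.png')
"
```

```text
t: 16.03
eef_pos: [0.555, -0.1061, 0.2084]
tool_rot: [-0.002, 0.999, -0.048, -0.003]
contact_force: [-1.6, 0.8, -0.3]
gripper_width: 0.705
t 16.03 grasp [ 0.5547 -0.1059  0.1544] rail [-0.0468 -0.0537  0.1544] tool shift to go [0.0034 0.0014 0.0094] F [-1.6  0.8 -0.3] w 60.2 q [ 0.42  0.45 -0.43  1.88  0.23  0.87 -0.22]
turn to go [-0.004   0.0068 -0.0091]
```

View pics/w15.png

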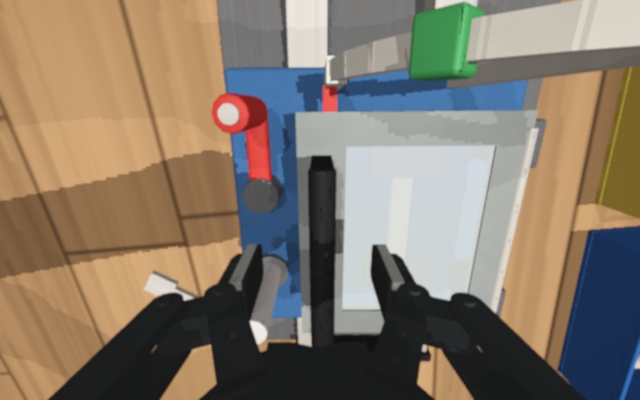

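```bash
python3 -m creep '[[[0,0.006,-0.009,0.003,0.001,0.009,0.06],[0,0,0,0,0,0,0.03],[0,0,0,0,0,0,0.005],[0,0,0,0,0,0,0.005],[0,0,0,0,0,0,0.005],[0,0,0,0,0,0,0.005],[0,0,0,0,0,0,0.005]]]' 50
python3 -c "
from h import *
togo(wor([-.0435,-.055,.145]),EX)
"
```

```text
t: 16.67
eef_pos: [0.5577, -0.107, 0.2052]
tool_rot: [-0.001, 0.999, -0.045, 0.0]
contact_force: [1.6, 1.0, -6.3]
gripper_width: 0.141
t 16.67 grasp [ 0.5577 -0.1068  0.1512] rail [-0.0437 -0.0544  0.1512] tool shift to go [0.0002 0.0007 0.0062] F [ 1.6  1.  -6.3] w 12.1 q [ 0.41  0.45 -0.43  1.88  0.24  0.86 -0.22]
turn to go [-0.0029 -0.0003 -0.0027]
```

```bash
python3 -m creep '[[[0,0,0,0.0021,0,-0.0062,0.005],[0,0,0,0.0025,0,-0.0061,0.005],[0,0,0,0.0028,0,-0.0059,0.005],[0,0,0,0.003,0,-0.0058,0.005],[0,0,0,0.0034,0,-0.0057,0.005],[0,0,0,0.0036,0,-0.0055,0.005],[0,0,0,0.0039,0,-0.0052,0.005],[0,0,0,0.0041,0,-0.0051,0.005],[0,0,0,0.0044,0,-0.0049,0.005],[0,0,0,0.0047,0,-0.0046,0.005]]]'
python3 -c "
from h import *
togo(wor([-.0437+.0345,-.0544,.1512+.055]),EX)
d=cam('wrist');save(d,'w16.png')
"
```

```text
t: 17.5
eef_pos: [0.5924, -0.1101, 0.2628]
tool_rot: [-0.002, 0.999, -0.045, -0.004]
contact_force: [0.3, 1.4, -8.8]
gripper_width: 0.137
t 17.5 grasp [ 0.5919 -0.1099  0.2088] rail [-0.0093 -0.0544  0.2088] tool shift to go [0.0002 0.     0.0026] F [ 0.3  1.4 -8.8] w 11.7 q [ 0.41  0.44 -0.43  1.75  0.21  1.01 -0.19]
turn to go [-0.0039  0.0081 -0.0026]
```

View pics/w16.png

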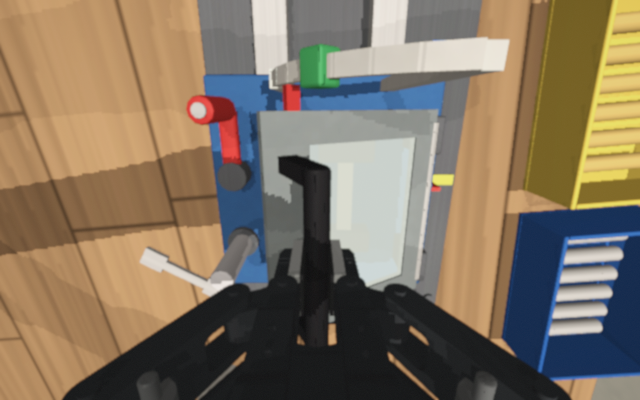

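```bash
python3 -m creep '[[[0,0.004,0,0.0048,0,-0.0042,0.005],[0,0.004,0,0.005,0,-0.004,0.005],[0,0,0,0.0052,0,-0.0038,0.005],[0,0,0,0.0053,0,-0.0033,0.005],[0,0,0,0.003,0,-0.0015,0.005],[0,0,0,0,0,0,0.005],[0,0,0,0,0,0,0.005]]]'
python3 -c "
from h import *
togo(wor([.0183,-.0544,.2263]),EX)
d=cam('wrist');save(d,'w17.png');np.savez('w17.npz',**d)
d=cam('scene');np.savez('s17.npz',**d);cv2.imwrite('pics/s17.png',cv2.resize(d['color'][160:230,270:350,::-1],None,fx=8,fy=8,interpolation=cv2.INTER_CUBIC))
"
```

```text
t: 18.13
eef_pos: [0.617, -0.1122, 0.283]
tool_rot: [-0.002, 0.999, -0.045, -0.002]
contact_force: [-4.8, 1.2, -3.0]
gripper_width: 0.138
t 18.13 grasp [ 0.6167 -0.1121  0.229 ] rail [ 0.0156 -0.0544  0.229 ] tool shift to go [ 0.0028 -0.      0.0027] F [-4.8  1.2 -3. ] w 11.8 q [ 0.4   0.46 -0.43  1.67  0.21  1.07 -0.18]
turn to go [-0.003   0.0047 -0.0027]
```

View pics/w17.png

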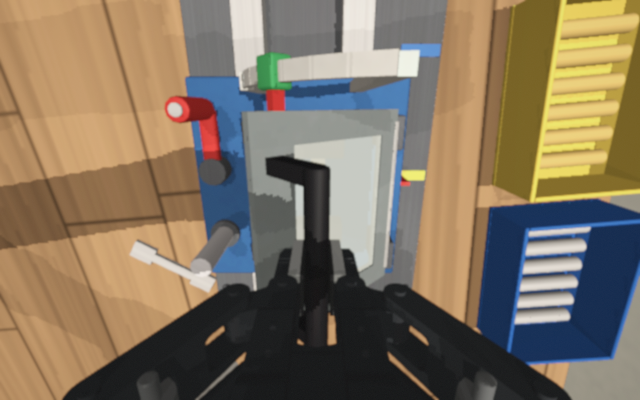

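View pics/s17.png

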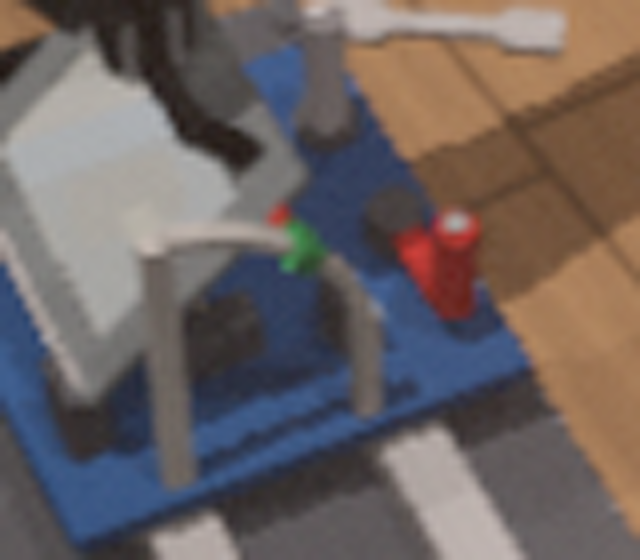

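```bash
cat > g.py <<'E'
from h import *
def run(f,boxes):
    d=np.load(f);P=cloud(d);c=d['color'].astype(int);H=np.array([.0817,.105])
    for n,b,fn in boxes:
        u0,v0,u1,v1=b;cc=c[v0:v1,u0:u1];r,g,bb=cc[...,0],cc[...,1],cc[...,2]
        m={'r':(r>100)&(g<80)&(bb<80),'g':(g>r+40)&(g>bb+40),'p':(r>0)}[fn]
        v,u=np.nonzero(m);Q=np.array([rail(x) for x in P[v+v0,u+u0]])
        rel=np.median(Q,0)[[0,2]]-H;print(f,n,len(u),(u.mean()+u0).round(1),(v.mean()+v0).round(1),np.median(Q,0).round(4),'rad',np.hypot(*rel).round(4),'ang',np.arctan2(rel[1],-rel[0]).round(3))
        if fn=='p':
            s=np.polyfit(Q[:,0],Q[:,2],1);print('  plane slope angle',np.arctan(s[0]))
E
python3 - <<'E'
from g import *
run('w17.npz',[('ptr',(262,89,290,110),'r'),('mark',(250,50,300,92),'g'),('frame',(250,120,266,250),'p'),('frametop',(262,114,384,130),'p')])
run('s17.npz',[('ptr',(300,180,312,192),'r'),('mark',(300,180,320,200),'g')])
E
```

```text
w17.npz ptr 342 275.0 99.2 [-0.0073  0.0304  0.1885] rad 0.1221 ang 0.753
w17.npz mark 855 270.0 71.4 [-0.0088  0.0439  0.1928] rad 0.1261 ang 0.77
w17.npz frame 2080 257.5 184.5 [-0.0181 -0.0156  0.199 ] rad 0.1371 ang 0.756
  plane slope angle 1.2320196124767362
w17.npz frametop 1952 322.5 121.5 [0.0189 0.0171 0.1656] rad 0.0873 ang 0.768
  plane slope angle -0.7392228174770137
s17.npz ptr 4 304.8 186.2 [-0.0094  0.0262  0.1891] rad 0.124 ang 0.745
s17.npz mark 11 307.2 189.8 [-0.0083  0.0477  0.1945] rad 0.1269 ang 0.783
```

```bash
python3 -m creep '[[[0,0,0,0.0045,0,-0.0025,0.005],[0,0,0,0,0,0,0.005],[0,0,0,0,0,0,0.005]]]'
python3 - <<'E'
from g import *
togo(wor([.0183,-.0544,.2263]),EX)
d=cam('wrist');save(d,'w18.png');np.savez('w18.npz',**d)
d=cam('scene');np.savez('s18.npz',**d);cv2.imwrite('pics/s18.png',cv2.resize(d['color'][160:230,270:350,::-1],None,fx=8,fy=8,interpolation=cv2.INTER_CUBIC))
run('w18.npz',[('ptr',(255,87,290,110),'r'),('mark',(240,50,300,92),'g'),('frametop',(262,114,384,130),'p')])
run('s18.npz',[('ptr',(300,180,312,192),'r'),('mark',(300,180,320,200),'g')])
E
```

```text
t: 18.48
eef_pos: [0.621, -0.1126, 0.2855]
tool_rot: [-0.002, 0.999, -0.045, -0.003]
contact_force: [-3.7, 1.0, -2.9]
gripper_width: 0.138
t 18.48 grasp [ 0.6207 -0.1124  0.2315] rail [ 0.0195 -0.0544  0.2315] tool shift to go [-0.0012 -0.      0.0052] F [-3.7  1.  -2.9] w 11.8 q [ 0.4   0.46 -0.43  1.66  0.21  1.07 -0.18]
turn to go [-0.0029  0.0054 -0.0028]
w18.npz ptr 347 272.9 99.0 [-0.0045  0.0304  0.1915] rad 0.1221 ang 0.787
w18.npz mark 789 263.3 71.4 [-0.0089  0.0443  0.1929] rad 0.1262 ang 0.77
w18.npz frametop 1952 322.5 121.5 [0.0232 0.017  0.1655] rad 0.0842 ang 0.802
  plane slope angle -0.7743216176719766
s18.npz ptr 7 304.0 186.3 [-0.0066  0.0268  0.1931] rad 0.1248 ang 0.784
s18.npz mark 12 307.2 190.0 [-0.0083  0.0476  0.1924] rad 0.1255 ang 0.771
```

View pics/w18.png

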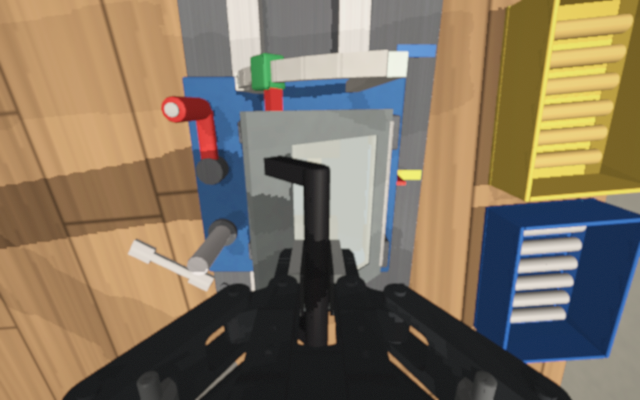

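View pics/s18.png

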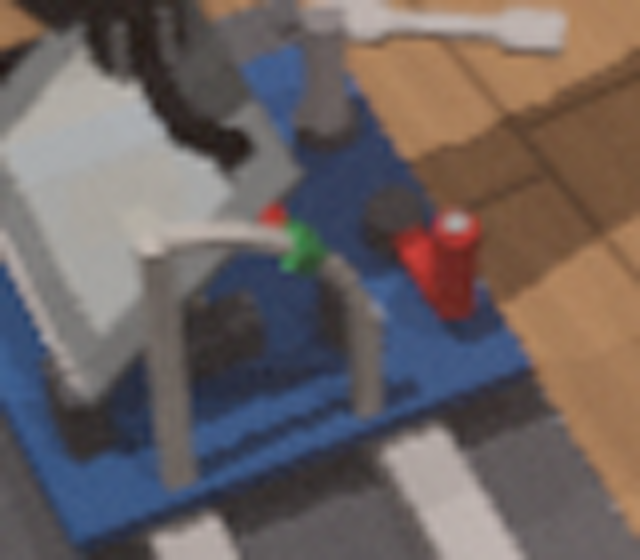

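```bash
python3 -m creep '[[[0,0,0,0,0,0,0.005],[0,0,0,0,0,0,0.005],[0,0,0,0,0,0,0.005],[0,0,0,0,0,0,0.005],[0,0,0,0,0,0,0.005],[0,0,0,0,0,0,0.005]]]'
python3 - <<'E'
from g import *
togo(wor([.0195,-.0544,.2315]),EX)
d=cam('wrist');np.savez('w19.npz',**d)
run('w19.npz',[('ptr',(255,87,290,110),'r'),('mark',(240,50,300,92),'g'),('frametop',(262,114,384,130),'p')])
a=rail(bp(d,(173,110),.135)[0]);b=rail(bp(d,(210,170),.082)[0]);print('lever',np.arctan2(-(a-b)[0],(a-b)[1]),a,b)
d=cam('scene');cv2.imwrite('pics/s19.png',cv2.resize(d['color'][200:240,245:295,::-1],None,fx=12,fy=12,interpolation=cv2.INTER_CUBIC))
d=cam('top');cv2.imwrite('pics/t19.png',cv2.resize(d['color'][130:240,280:440,::-1],None,fx=5,fy=5,interpolation=cv2.INTER_CUBIC))
E
```

```text
t: 19.08
eef_pos: [0.6209, -0.1126, 0.2855]
tool_rot: [-0.002, 0.999, -0.045, -0.002]
contact_force: [-2.3, 0.3, -2.0]
gripper_width: 0.139
t 19.08 grasp [ 0.6206 -0.1125  0.2315] rail [ 0.0195 -0.0545  0.2315] tool shift to go [ 0.     -0.0001  0.    ] F [-2.3  0.3 -2. ] w 11.9 q [ 0.4   0.46 -0.43  1.66  0.21  1.07 -0.18]
turn to go [-0.0029  0.0044 -0.0028]
w19.npz ptr 346 272.8 99.0 [-0.0044  0.0304  0.1916] rad 0.1221 ang 0.788
w19.npz mark 787 263.2 71.4 [-0.0088  0.0442  0.1929] rad 0.1262 ang 0.771
w19.npz frametop 1952 322.5 121.5 [0.0229 0.017  0.1658] rad 0.0846 ang 0.803
  plane slope angle -0.7765685143478638
lever 0.027469379345370627 [-0.08877203  0.02382726  0.135     ] [-0.0871816  -0.03405653  0.082     ]
```

View pics/s19.png

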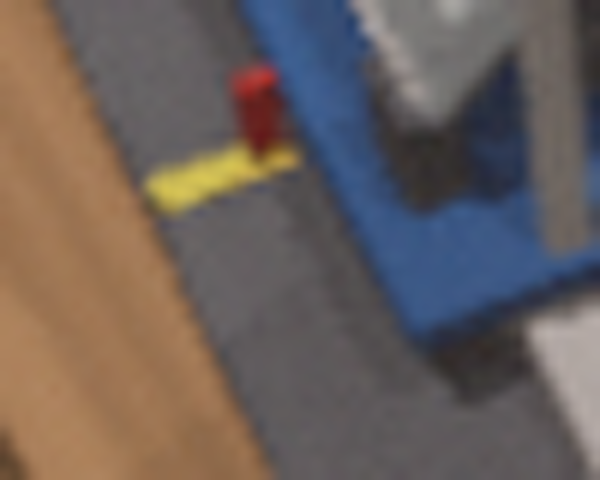

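View pics/t19.png

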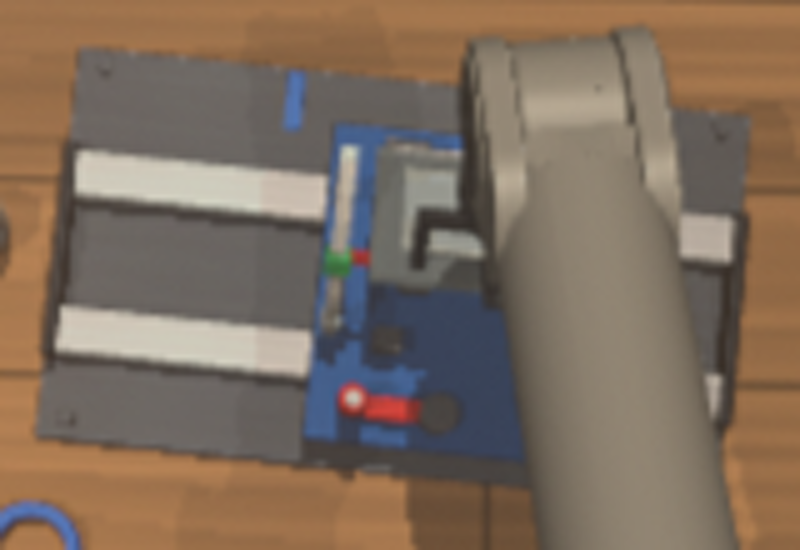

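```bash
python3 -c "
from station import hand_in
print(hand_in())"
```

```text
the job is handed in; nothing more can be done
None
```

I swung the lever out to its stop and slid the sled by its post until the pointer was over the yellow tape. I then swung the lever back to its clamped stop, lifted the guard to the green mark, and handed in at about 19 s, still gripping the handle.

**Last checks before handing in:**
- **Sled:** the pointer's foot is on the yellow tape, about 1 mm from its centre line by eye in the top and scene pictures. It did not shift after clamping.
- **Lever:** it measured about 0.03 rad, and it had been pushed onto its stop with about 19 N. An earlier reading gave 0.06 rad. Both are under the 0.12 limit.
- **Guard:** it is at about 0.775 rad and the green mark at about 0.765 to 0.77 rad. The guard's pointer surface itself read 0.787; I put that down to its thickness. The gap is roughly 1 mm around the arc, or about 2 mm if I take the raw pointer reading. It was steady over six idle rows with the 50 N grip still set.
- **Bystanders:** I saw none of them move in the pictures, but I did not measure their positions again at the end.

No check failed. The only disagreements were the small ones above, in the lever and guard readings.

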